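# Load the battery case under its push-and-twist cap

### The arm

A 6-joint arm with a two-finger parallel gripper is mounted at the origin on the work surface. World frame = base frame: x ahead of the robot, y to its left, z up, the work surface at z = 0. Lengths are in mm, angles in rad, forces in N, time in s.
With the tool pointing down it reaches from about 300 to 875 mm from the base axis. Payload 6.4 kg.
Tool frame: the origin (TCP) lies midway between the tips of the shut fingers; the grasp point (between the pads) lies behind it (manip.grip_point_offset is the x of the grasp point in the tool frame, in mm); x points along the fingers, y is the direction in which the jaws open and shut, and the axes are right-handed (so a half turn about x gives the same grasp; the last joint's range is limited). The gripper opens to 85 mm and grips with 20 to 120 N. Pads are 22 mm wide; open, the fingers measure 114 mm over their backs; the gripper's body (76 mm by 85 mm) begins 54 mm behind the grasp point. The pads swing forward as they close: fully open they stand 13 mm farther back than shut.
Start: joints at [-1.394, 0.181, 1.607, -0, 1.354, -0.206], TCP at [214.79, -533.391, 231.288] pointing down, gripper open.
Joint ranges: [-2.99, 2.99], [-0.89, 2.07], [0.3, 2.58], [-1.14, 4.28], [0, 2.63], [-3.12, 3.12]. Speed limits (rad/s): [2.57, 2.57, 3.01, 3.14, 3.14, 3.14].

### API

Orientations are given as a 3x3 rotation matrix whose columns are the frame's x, y, z axes.
In Python, from plant import manip gives the robot as it stands.
- The arm moves only by the tool drive_tool, never from a script. Its argument "motion" is a list of rows, each an object with "translation": the shift along the tool's x, y, z in m, a list of three; "angular": the turn, a rotation vector about the tool's x, y, z in rad, a list of three; "gripper": the opening, from -1 (shut) to 1 (fully open). A call has 1 to 20 rows; each row is the pose to reach, as a shift and turn from the pose commanded when the call began, along the tool's axes at that moment; what a row does not reach only later rows make up. A row lasts 1/12 s, in which the tool goes at most 41.7 mm and 7.16 degrees, less where a joint would pass 70% of its speed; a pose out of reach is approached as far as the arm can. A call with a gripper value outside its range is refused whole. The fingers move at their own pace and stop on an object; "force" is the grip in N (left out, the last holds). Time passes only in rows, so rows that repeat a pose let the fingers close. It gives the time, the measured TCP pose, the force and the opening at its end, in the units of the state.
- manip.sense(): the state, without advancing time (a new reading comes with each control period).
- manip.capture(name): name is "side" or "top" or "wrist"; returns a dict with "img" (480x640x3 uint8, red, green, blue), "range_z" (480x640 float32, mm along the optical axis (not along the pixel's ray), 0 where there is no reading), "mtx" (3x3 intrinsics, pixels), "cam_to_world" (4x4, takes a point from camera to world coordinates); the wrist camera has in their place "hand_eye" (4x4, takes a point from camera to tool coordinates, whose origin is the TCP and whose axes are the tool frame's). Camera axes: x right, y down, z forward; pixel columns grow to the right and rows downward; lengths in mm; the calibration is good to about 2 mm. The wrist camera is an equidistant fisheye: a pixel r from the principal point sees the ray r / f radians off the axis. A picture is of the moment at which its call begins: read the wrist's pose just before it.
- manip.sign_off(): hands the job in, once; it reports no verdict.
The state is a dict: "clock": time; "joint_positions": joint angles; "joint_vel": joint speeds; "joint_efforts": joint torques, N m; "tool_pos": TCP position; "ee_rot": TCP orientation; "ft_force": force on the tool from outside, world axes, zero at the start; "wrist_torque": the same for the moment, N m; "opening": finger opening in mm.
Only numpy, scipy, OpenCV 4.12 (cv2) and the standard library are available. Lean on these libraries where they do the work, as an engineer would, in place of code of your own. Each camera call takes 0.05 s, during which the arm holds its last target.

### The job

Load the battery case: push the sprung cap on its lock post down and twist it a quarter turn to free it (never force it round unpressed), lift it off and stand it upright in the shallow parts tray, then swing the lid up so that it stays open and stand every battery pack from the bench mat inside on the case floor, upright as they stand now. Then lower the lid gently until it is shut, and put the cap back on its post, pushed down and twisted until it is caught again with its wing pointing front to back, sprung up against its catch and let go. There may be two or three packs; leave the other things on the bench where they are.

Things in the scene. Friction and masses are not known exactly. Their poses are not given: they have to be found in the camera images.
- case: light-grey steel battery case fixed to the bench: open-topped box 170 mm (x, front to back) x 260 (y) x 85 high, walls and floor 5 mm, lid on top. Origin at the centre of its underside, on the bench; +x points to the hinge side (away from the robot), +z up. In front of it (-x) stands the lock block, 100 mm deep, 88 wide, 93 high. Position and yaw vary.
- lock (a point): centre of the top of the lock block, on the lock axis, 142 mm in front of the case's origin, 93 mm above the bench (axes as the case). Here stands the steel lock post, 32 mm thick, 25 tall, with a T-head on top (26 mm along x, 59 along y, 6 thick) that has a catch notch under each arm.
- plunger (a joint): sprung plunger (22 mm thick) that comes up through the middle of the lock post: metres pressed down. At 0 (free) its top is 44.5 mm above lock; 0.006 with the cap locked (pushes it up with 7 N); 0.0165 with the cap pressed fully down (13 N).
- cap_wing (a point): middle of the grip wing of the black cap: wing 58 mm long (point x), 14 thick (point y), 37 tall, on top of an upside-down cup 82 mm across and 34 tall. This point is 52 mm above the cap's lower rim, 18 below the wing's top. Locked (as at the start): wing along the case's x, this point 62.5 mm above lock. Cap: 160 g, stands stably on its rim on any flat surface.
- cap: the cap; origin at the centre of its open lower rim (axes as cap_wing). The cup is 70 mm wide and 28 deep inside; two inward lugs at +y and -y, 38 mm apart, go under the T-head; 3 mm play all round over the post. To free: push down 8 to 10 mm (10.5 is the stop), turn 65 to 90 degrees either way while pressing; the spring then lifts it to 16.5 mm above lock and it lifts straight off.
- lock_seat (a point): point 10.5 mm above lock where the cap's rim centre sits when locked. To refit: lower the cap over the post with its wing across the case (along the case's y), push down until it stops (rim on the lock block, about 13 N), turn it 90 degrees either way so that the wing lies along the case's x, and let the push off: it springs up 10.5 mm into its catch.
- lid (a joint): lid angle in rad: 0 shut, grows as the lid's front edge swings up and back, 1.75 its stop. The lid is 170 x 260 x 8 mm, 350 g, with a stiff hinge (0.5 N m) that holds it wherever it is left. While the cap is on its post, its rim blocks the tab on the lid's front edge.
- lid_handle (a point): middle of the lid's black handle: a round bar 10 mm thick, 110 long, along the case's y, 38 mm above the lid's top face and 160 from the hinge (along the lid). It turns with the lid.
- lid_hinge (a point): middle of the lid's hinge line, 85 mm behind the case's origin, 89 mm above the bench; the line is along the case's y. At lid angle 0 the handle lies 160 mm in front of and 42 above this point.
- tray: shallow grey parts tray fixed on the bench, 160 x 160 mm, 20 mm high, walls and floor 5 mm thick, empty; origin at the centre of its underside. It stands to the left or right of the case.
- mat: black rubber bench mat, fixed, 270 (x) x 250 (y) mm and very thin (take its top as the bench top), on the other side of the case; the packs stand on it. Origin at the centre of its underside.
- cap_tray (a point): centre of the tray's inner floor, 5 mm above the bench
- pack1_mid (a point): centre of a battery pack, a block 90 mm (x) x 46 mm (y) x 52 mm tall (z up) in grey plastic with a black band and two brass contacts on its top, about 300 g; this point is 26 mm above its underside. None when this pack is absent.
- pack2_mid (a point): centre of a battery pack, a block 90 mm (x) x 46 mm (y) x 52 mm tall (z up) in grey plastic with a black band and two brass contacts on its top, about 300 g; this point is 26 mm above its underside. None when this pack is absent.
- pack3_mid (a point): centre of a battery pack, a block 90 mm (x) x 46 mm (y) x 52 mm tall (z up) in grey plastic with a black band and two brass contacts on its top, about 300 g; this point is 26 mm above its underside. None when this pack is absent.
- meter_mid (a point): centre of a black hand-held meter lying on the bench, 150 x 75 x 35 mm; leave alone
- spool_mid (a point): centre of a filament spool lying flat, 140 mm across, 52 mm high; leave alone
- bottle_mid (a point): centre of the body of a clear pump bottle, 64 mm across, 195 mm tall; leave alone
There are look-alikes about, which are no part of the job. What is shaped like the part that bears pack3_mid but red or turquoise is not meant.

How it is judged:
By the outcome, as a careful person would: the job done as asked, in the order asked, and still so for the second after the job is handed in, with the robot touching nothing.
Of pack1, pack2, pack3 only 2 to 3 are there at a start; the rules pass over those that are not, and their reading is None.
At some moment in a run one of pack1, pack2, pack3 may be knocked a few centimetres aside while the robot is not near it.
It also fails if it takes over 210 s, if anything falls off the work surface, if the arm or the gripper's body presses on something with over 40 N, if the wrist force passes 120 N, or if a joint passes its speed limit or range.

## Working session

There is one attempt and no reset: what is moved stays moved. The work goes in short steps, Python scripts to look and compute and a tool call to move; the robot and the scene stay as the last step left them, time stands still between calls to the robot, and variables do not carry over. Pictures are saved under pics/ and viewed, and the job is handed in when it is done.

Besides the shell and the picture viewer there is one more tool, called as a command line: name --argument value ..., lists and objects as JSON in quotes. drive_tool: Moves the arm, as the interface text tells. Its arguments: {"type":"object","properties":{"motion":{"type":"array"},"force":{"type":"number"}},"required":["motion"]}

```bash
ls; mkdir -p pics; python3 - <<'E'
from plant import manip
import cv2, numpy as np
print(manip.sense()); print(manip.grip_point_offset)
for n in ["side","top","wrist"]:
    c=manip.capture(n); cv2.imwrite(f"pics/{n}0.png",c["img"][:,:,::-1])
    print(n,c["mtx"].tolist(),c.get("cam_to_world",c.get("hand_eye")).tolist())
E
```

```text
pics
{'clock': 0.0, 'joint_positions': array([-1.39427785e+00,  1.81560067e-01,  1.60800212e+00,  5.91655238e-06,
        1.35377505e+00, -2.06294360e-01]), 'joint_vel': array([-0.0015672 ,  0.00287085, -0.00084761, -0.0006916 , -0.00016414,
        0.00149015]), 'joint_efforts': array([ 1.29570117e-04, -4.44872332e+01, -3.51337659e+01, -1.79707213e-04,
        9.09105496e-03,  1.37815753e-06]), 'tool_pos': array([ 214.70399954, -532.82552517,  230.37628942]), 'ee_rot': array([[-3.00665164e-04,  3.73529735e-01, -9.27618158e-01],
       [ 1.71848163e-03, -9.27616637e-01, -3.73529680e-01],
       [-9.99998478e-01, -1.70640213e-03, -3.63001980e-04]]), 'ft_force': array([-0.41033958, -0.3624325 , -0.53629568]), 'wrist_torque': array([-0.01153349, -0.00957   , -0.05451609]), 'opening': 85.35740367553811}
-18.700000000000003
side [[552.8124219118837, 0.0, 319.2784237510603], [0.0, 552.8124219118837, 235.6463848380655], [0.0, 0.0, 1.0]] [[-0.8467340921450419, -0.41434984091474664, 0.33369984497034944, 26.161268414740178], [-0.5320028574746569, 0.6549804245686401, -0.5366317201495673, 694.57
[... 222 characters left out ...]
 0.0, 1.0]] [[-0.017500191405796554, -0.9898288670985015, 0.14118270842867836, 265.9748609248289], [-0.9998454776660778, 0.017090027786241406, -0.004117249197927615, -84.32146010514681], [0.0016625556991639672, -0.1412329451960916, -0.9899749951891637, 1600.448403407967], [0.0, 0.0, 0.0, 1.0]]
wrist [[371.64829954431775, 0.0, 318.3454381591481], [0.0, 371.64829954431775, 237.69259668880622], [0.0, 0.0, 1.0]] [[-0.0003153695945874332, -0.2616531325350416, 0.9651619236048511, -142.5397885041504], [0.9999999071234653, -0.00036604366651953166, 0.00022751943268482582, -0.1275533029874154], [0.00029376023702659074, 0.9651619057166688, 0.26165322367264837, -65.02803425251602], [0.0, 0.0, 0.0, 1.0]]
```

View pics/top0.png

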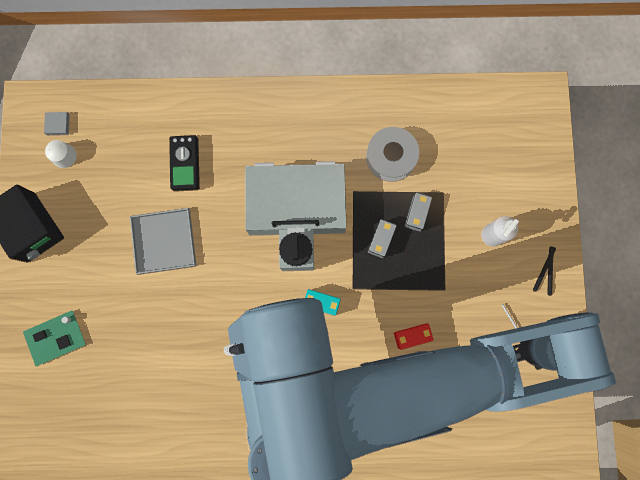

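View pics/side0.png

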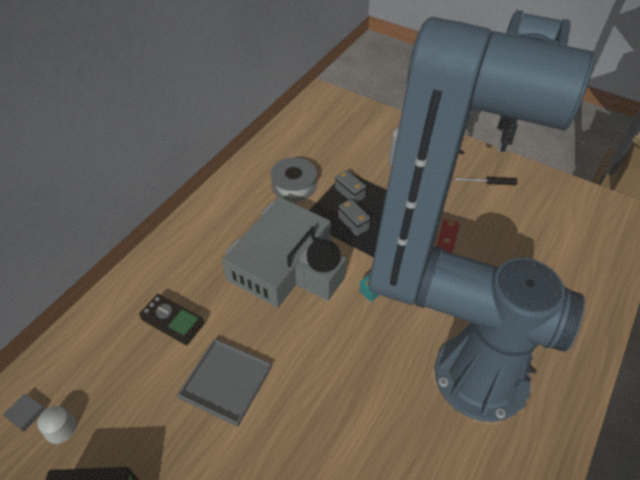

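View pics/wrist0.png

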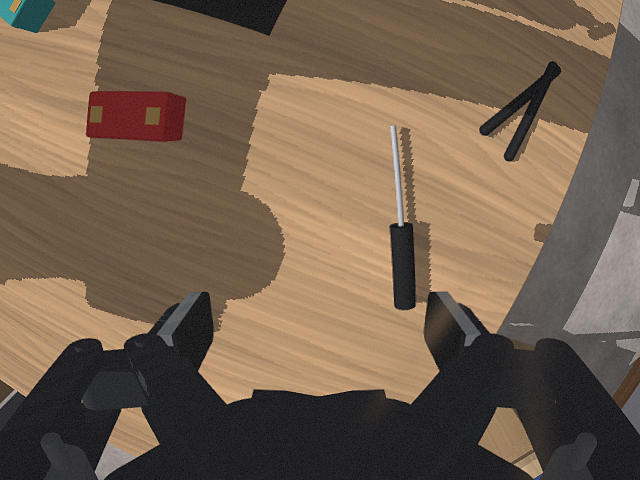

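```bash
cat > h.py <<'E'
from plant import manip
import cv2, numpy as np
def cloud(c):
    z=c["range_z"].astype(float); K=c["mtx"]
    v,u=np.mgrid[0:480,0:640]
    p=np.stack([(u-K[0,2])/K[0,0]*z,(v-K[1,2])/K[1,1]*z,z],-1)
    T=c["cam_to_world"]; w=p@T[:3,:3].T+T[:3,3]; w[z==0]=np.nan
    return w
def ray(c,u,v,h):
    K=c["mtx"];T=c["cam_to_world"]
    d=T[:3,:3]@np.array([(u-K[0,2])/K[0,0],(v-K[1,2])/K[1,1],1]); return T[:3,3]+d*(h-T[2,3])/d[2]
def wray(c,R,t,u,v,h):
    K=c["mtx"];H=c["hand_eye"]
    dx,dy=u-K[0,2],v-K[1,2]; r=np.hypot(dx,dy); th=r/K[0,0]
    d=np.array([np.sin(th)*dx/r,np.sin(th)*dy/r,np.cos(th)]) if r>0 else np.array([0,0,1.])
    o=R@H[:3,3]+t; d=R@H[:3,:3]@d
    return o+d*(h-o[2])/d[2]
def rect(m,w,h0,c,name):
    # m mask -> minAreaRect on pixel contour, corners cast on plane h0
    cs,_=cv2.findContours(m.astype(np.uint8),cv2.RETR_EXTERNAL,cv2.CHAIN_APPROX_NONE)
    for k in cs:
        if cv2.contourArea(k)<60: continue
        P=np.array([ray(c,u,v,h0)[:2] for u,v in k[:,0]],np.float32)
        (cx,cy),(a,b),an=cv2.minAreaRect(P)
        mm=np.zeros(m.shape,np.uint8);cv2.drawContours(mm,[k],-1,1,-1)
        print(name,"ctr",round(cx,1),round(cy,1),"size",round(a,1),round(b,1),"ang",round(an,2),"z",np.round(np.nanmedian(w[mm>0][:,2]),1),"px",np.round(k[:,0].mean(0)))
E
python3 - <<'E'
from h import *
c=manip.capture("top"); w=cloud(c); Z=w[...,2]
np.save("/tmp/w.npy",w)
def roi(u0,v0,u1,v1):
    m=np.zeros(Z.shape,bool); m[v0:v1,u0:u1]=1; return m
print("bench",np.nanmedian(Z[280:300,100:200]),"mat",np.nanmedian(Z[270:285,360:440]))
rect(roi(360,185,440,265)&(abs(Z-52)<12),w,52,c,"pack")
rect(roi(240,155,350,240)&(abs(Z-93)<7),w,93,c,"lid")
rect(roi(270,210,330,280)&(abs(Z-93)<5),w,93,c,"block")
rect(roi(270,210,330,280)&(Z>128)&(Z<200),w,137.5,c,"cup")
rect(roi(270,210,330,280)&(Z>160),w,173.5,c,"wing")
rect(roi(270,205,330,240)&(Z>120)&(Z<145),w,131,c,"handle")
rect(roi(125,200,210,280)&(abs(Z-20)<7),w,20,c,"tray")
rect(roi(125,200,210,280)&(Z<14)&(Z>2.5),w,5,c,"trayfl")
img=c["img"].astype(int)
rect(roi(345,185,455,300)&(img.max(-1)<60),w,0,c,"mat")
rect(roi(160,125,210,200)&(Z>15),w,35,c,"meter")
rect(roi(360,120,430,185)&(Z>40),w,52,c,"spool")
crop=c["img"][140:310,220:470,::-1]; cv2.imwrite("pics/top1.png",cv2.resize(crop,None,fx=3,fy=3,interpolation=cv2.INTER_CUBIC))
E
```

```text
bench 0.3390210563838991 mat 1.2557849911368066
pack ctr 496.5 -251.3 size 46.7 91.8 ang 67.36 z 52.1 px [382. 238.]
pack ctr 567.6 -350.6 size 47.0 92.4 ang 71.98 z 52.1 px [419. 211.]
lid ctr 593.5 -24.0 size 202.7 260.5 ang 0.71 z 93.4 px [294. 199.]
block ctr 438.9 -24.9 size 43.4 88.3 ang 1.51 z 93.9 px [297. 262.]
block ctr 533.8 -34.8 size 152.5 65.4 ang 89.02 z 93.4 px [297. 222.]
cup ctr 461.0 -24.2 size 81.9 81.1 ang 25.74 z 138.6 px [295. 248.]
cup ctr 527.0 -23.9 size 10.1 117.6 ang 1.25 z 135.2 px [294. 222.]
wing ctr 460.6 -24.7 size 12.2 56.4 ang 89.33 z 173.9 px [295. 246.]
handle ctr 494.1 -24.6 size 65.0 17.7 ang 89.01 z 137.7 px [295. 236.]
handle ctr 528.0 -23.7 size 10.4 118.1 ang 1.25 z 135.0 px [295. 222.]
tray ctr 503.7 337.4 size 161.2 161.2 ang 7.33 z 19.2 px [162. 241.]
trayfl ctr 502.7 341.6 size 163.1 151.1 ang 6.9 z 5.4 px [161. 242.]
mat ctr 497.9 -300.2 size 247.2 268.9 ang 88.38 z 1.8 px [398. 238.]
meter ctr 714.8 279.3 size 153.5 77.3 ang 2.42 z 35.5 px [184. 163.]
spool ctr 729.8 -286.6 size 137.8 139.1 ang 89.02 z 52.4 px [393. 152.]
```

View pics/top1.png

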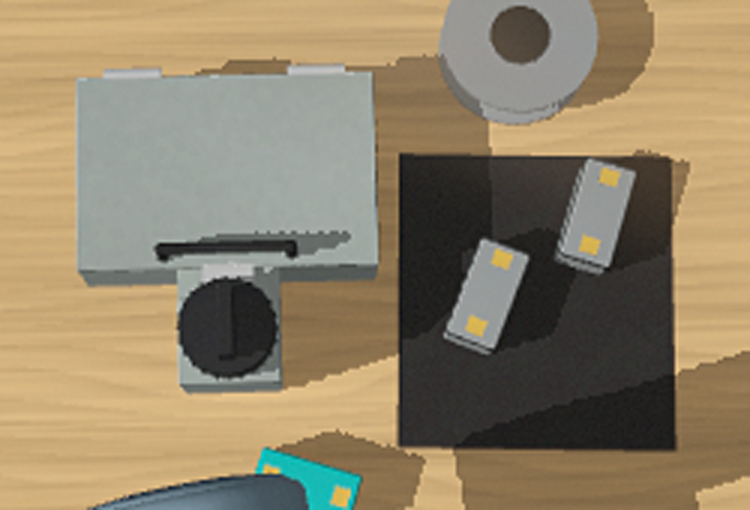

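```bash
cat >> h.py <<'E'
from scipy.spatial.transform import Rotation as Ro
def Rd(az):
    a=np.deg2rad(az); return np.array([[0,np.cos(a),np.sin(a)],[0,np.sin(a),-np.cos(a)],[-1,0,0.]])
def st():
    s=manip.sense(); R=s["ee_rot"]; print("t",round(s["clock"],2),"tcp",np.round(s["tool_pos"],1),"az",round(np.degrees(np.arctan2(R[1,1],R[0,1])),2),"xax",np.round(R[:,0],3),"F",np.round(s["ft_force"],1),"op",round(s["opening"],1),"q",np.round(s["joint_positions"],2)); return s
def to(p,az=None,R=None):
    s=st(); R0=s["ee_rot"]; R1=Rd(az) if R is None else R
    d=R0.T@(np.array(p)-s["tool_pos"])/1000; rv=Ro.from_matrix(R0.T@R1).as_rotvec()
    print("TO",p,"trans",np.round(d,4),"rot",np.round(rv,4),"rows>=",np.ceil(max(np.linalg.norm(d)/.0417,np.degrees(np.linalg.norm(rv))/7.16)))
E
python3 -c "
from h import *
to([338,-250,235],11);to([461,-24.4,235],91.2)"
```

```text
t 0.2 tcp [ 214.7 -533.1  230.7] az -68.07 xax [-0.     0.001 -1.   ] F [1.1 0.5 0.1] op 85.2 q [-1.39  0.18  1.61 -0.    1.35 -0.21]
TO [338, -250, 235] trans [-0.004  -0.2165 -0.2201] rot [-1.38e+00 -9.00e-04  7.00e-04] rows>= 12.0
t 0.2 tcp [ 214.7 -533.1  230.7] az -68.07 xax [-0.     0.001 -1.   ] F [1.1 0.5 0.1] op 85.2 q [-1.39  0.18  1.61 -0.    1.35 -0.21]
TO [461, -24.4, 235] trans [-0.0038 -0.3799 -0.4185] rot [-2.7798e+00 -1.5000e-03 -0.0000e+00] rows>= 23.0
```

drive_tool --motion '[{"translation":[-0.004,-0.108,-0.11],"angular":[-0.69,0,0],"gripper":1},{"translation":[-0.004,-0.108,-0.11],"angular":[-0.69,0,0],"gripper":1},{"translation":[-0.004,-0.108,-0.11],"angular":[-0.69,0,0],"gripper":1},{"translation":[-0.004,-0.2165,-0.22],"angular":[-1.38,0,0],"gripper":1},{"translation":[-0.004,-0.2165,-0.22],"angular":[-1.38,0,0],"gripper":1},{"translation":[-0.004,-0.2165,-0.22],"angular":[-1.38,0,0],"gripper":1},{"translation":[-0.004,-0.2165,-0.22],"angular":[-1.38,0,0],"gripper":1},{"translation":[-0.004,-0.2165,-0.22],"angular":[-1.38,0,0],"gripper":1},{"translation":[-0.004,-0.2165,-0.22],"angular":[-1.38,0,0],"gripper":1},{"translation":[-0.004,-0.2165,-0.22],"angular":[-1.38,0,0],"gripper":1},{"translation":[-0.004,-0.2165,-0.22],"angular":[-1.38,0,0],"gripper":1},{"translation":[-0.004,-0.2165,-0.22],"angular":[-1.38,0,0],"gripper":1},{"translation":[-0.004,-0.2165,-0.22],"angular":[-1.38,0,0],"gripper":1},{"translation":[-0.004,-0.2165,-0.22],"angular":[-1.38,0,0],"gripper":1}]'

```text
clock: 1.37
tool_pos: [337.9, -250.4, 235.2]
ee_rot: [[-0.0, 0.982, 0.187], [0.0, 0.187, -0.982], [-1.0, -0.0, -0.0]]
ft_force: [-0.1, -0.4, -0.2]
opening: 85.4
```

```bash
python3 -c "
from h import *
to([461,-24.4,235],91.2)"
```

```text
t 1.37 tcp [ 337.9 -250.4  235.2] az 10.78 xax [-0.  0. -1.] F [-0.1 -0.4 -0.2] op 85.4 q [-0.92 -0.19  1.97  0.    1.36 -1.11]
TO [461, -24.4, 235] trans [ 0.0002  0.1632 -0.199 ] rot [-1.4035e+00 -2.0000e-04 -1.0000e-04] rows>= 12.0
```

drive_tool --motion '[{"translation":[0,0.163,-0.199],"angular":[-1.4035,0,0],"gripper":0.2},{"translation":[0,0.163,-0.199],"angular":[-1.4035,0,0],"gripper":0.2},{"translation":[0,0.163,-0.199],"angular":[-1.4035,0,0],"gripper":0.2},{"translation":[0,0.163,-0.199],"angular":[-1.4035,0,0],"gripper":0.2},{"translation":[0,0.163,-0.199],"angular":[-1.4035,0,0],"gripper":0.2},{"translation":[0,0.163,-0.199],"angular":[-1.4035,0,0],"gripper":0.2},{"translation":[0,0.163,-0.199],"angular":[-1.4035,0,0],"gripper":0.2},{"translation":[0,0.163,-0.199],"angular":[-1.4035,0,0],"gripper":0.2},{"translation":[0,0.163,-0.199],"angular":[-1.4035,0,0],"gripper":0.2},{"translation":[0,0.163,-0.199],"angular":[-1.4035,0,0],"gripper":0.2},{"translation":[0,0.163,-0.199],"angular":[-1.4035,0,0],"gripper":0.2},{"translation":[0,0.163,-0.199],"angular":[-1.4035,0,0],"gripper":0.2},{"translation":[0,0.163,-0.199],"angular":[-1.4035,0,0],"gripper":0.2},{"translation":[0,0.163,-0.199],"angular":[-1.4035,0,0],"gripper":0.2},{"translation":[0,0.163,-0.199],"angular":[-1.4035,0,0],"gripper":0.2},{"translation":[0,0.163,-0.199],"angular":[-1.4035,0,0],"gripper":0.2}]'

```text
clock: 2.7
tool_pos: [460.0, -24.0, 235.2]
ee_rot: [[-0.0, -0.023, 1.0], [0.0, 1.0, 0.023], [-1.0, 0.0, -0.0]]
ft_force: [0.6, -0.6, 0.4]
opening: 51.5
```

```bash
python3 -c "
from h import *
to([461,-24.4,143],91.2)
c=manip.capture('wrist');cv2.imwrite('pics/w1.png',c['img'][:,:,::-1])"
```

```text
t 2.7 tcp [460.  -24.  235.2] az 91.31 xax [-0.  0. -1.] F [ 0.6 -0.6  0.4] op 51.5 q [-0.31 -0.09  1.88  0.    1.35 -1.9 ]
TO [461, -24.4, 143] trans [ 0.0922 -0.0004  0.001 ] rot [ 0.0019 -0.0001 -0.0001] rows>= 3.0
```

View pics/w1.png

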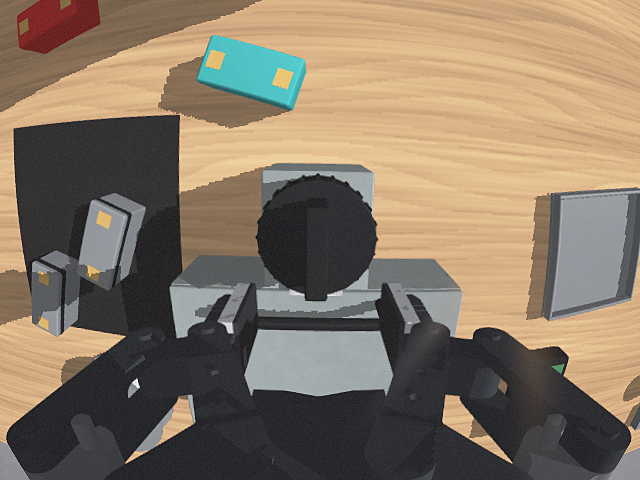

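```bash
python3 -c "
from h import *
s=manip.sense();c=manip.capture('wrist');R,t=s['ee_rot'],s['tool_pos']
for uv in [(308,200),(327,200),(308,300),(327,300),(317,250)]: print(uv,wray(c,R,t,*uv,173.5).round(1))
cv2.imwrite('pics/w2.png',cv2.resize(c['img'][160:320,220:420,::-1],None,fx=4,fy=4))
for h,uv in ((93,(262,170)),(93,(373,172))): print(uv,wray(c,R,t,*uv,h).round(1))
"
```

```text
(308, 200) [426.7 -30.9 173.5]
(327, 200) [426.5 -20.3 173.5]
(308, 300) [487.3 -30.  173.5]
(327, 300) [487.1 -18.5 173.5]
(317, 250) [455.6 -25.2 173.5]
(262, 170) [417.1 -68.8  93. ]
(373, 172) [416.7  16.7  93. ]
```

View pics/w2.png

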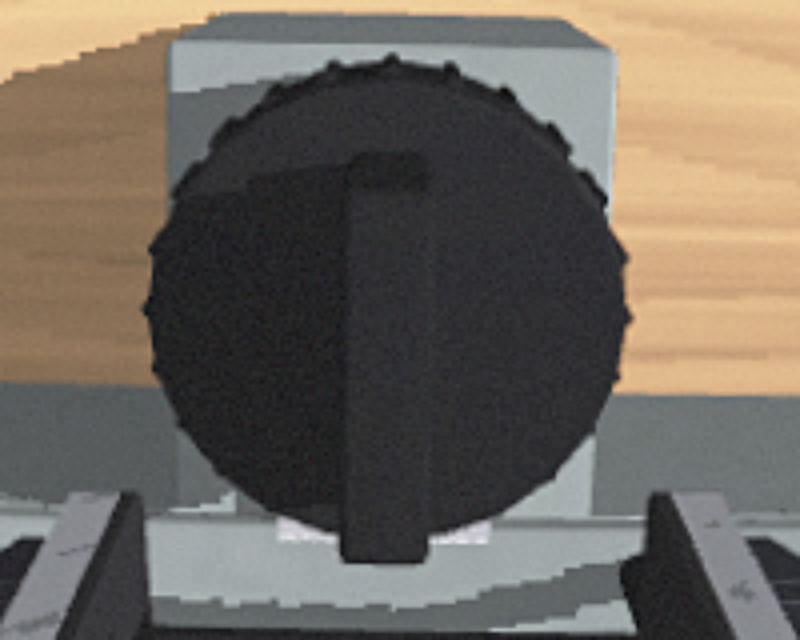

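drive_tool --motion '[{"translation":[0.035,-0.0006,0.0005],"angular":[0,0,0],"gripper":0.2},{"translation":[0.07,-0.0006,0.0005],"angular":[0,0,0],"gripper":0.2},{"translation":[0.092,-0.0006,0.0005],"angular":[0,0,0],"gripper":0.2},{"translation":[0.092,-0.0006,0.0005],"angular":[0,0,0],"gripper":0.2},{"translation":[0.092,-0.0006,0.0005],"angular":[0,0,0],"gripper":-1},{"translation":[0.092,-0.0006,0.0005],"angular":[0,0,0],"gripper":-1},{"translation":[0.092,-0.0006,0.0005],"angular":[0,0,0],"gripper":-1},{"translation":[0.092,-0.0006,0.0005],"angular":[0,0,0],"gripper":-1},{"translation":[0.092,-0.0006,0.0005],"angular":[0,0,0],"gripper":-1},{"translation":[0.092,-0.0006,0.0005],"angular":[0,0,0],"gripper":-1},{"translation":[0.092,-0.0006,0.0005],"angular":[0,0,0],"gripper":-1},{"translation":[0.092,-0.0006,0.0005],"angular":[0,0,0],"gripper":-1},{"translation":[0.092,-0.0006,0.0005],"angular":[0,0,0],"gripper":-1},{"translation":[0.092,-0.0006,0.0005],"angular":[0,0,0],"gripper":-1}]' --force 80

```text
clock: 3.97
tool_pos: [462.1, -25.1, 145.4]
ee_rot: [[0.004, -0.025, 1.0], [-0.001, 1.0, 0.025], [-1.0, -0.001, 0.004]]
ft_force: [-0.3, -0.7, 6.1]
opening: 12.9
```

```bash
python3 -c "
from h import *
to([461,-24.4,143],91.2)"
```

```text
t 3.97 tcp [462.1 -25.1 145.4] az 91.42 xax [ 0.004 -0.001 -1.   ] F [-0.3 -0.7  6.1] op 12.9 q [-0.31  0.02  1.96 -0.    1.15 -1.91]
TO [461, -24.4, 143] trans [ 0.0024  0.0007 -0.0011] rot [0.0038 0.0039 0.0014] rows>= 1.0
```

drive_tool --motion '[{"translation":[0.003,0,0],"angular":[0,0,0],"gripper":-1},{"translation":[0.006,0,0],"angular":[0,0,0],"gripper":-1},{"translation":[0.009,0,0],"angular":[0,0,0],"gripper":-1},{"translation":[0.011,0,0],"angular":[0,0,0],"gripper":-1},{"translation":[0.011,0,0],"angular":[0,0,0],"gripper":-1},{"translation":[0.011,0,0],"angular":[0,0,0],"gripper":-1}]'

```text
clock: 4.47
tool_pos: [462.2, -25.1, 135.2]
ee_rot: [[0.004, -0.025, 1.0], [-0.001, 1.0, 0.025], [-1.0, -0.002, 0.004]]
ft_force: [-5.1, 0.3, 13.8]
opening: 13.0
```

```bash
python3 -c "
from h import *
st()
c=manip.capture('wrist');cv2.imwrite('pics/w3.png',c['img'][:,:,::-1])"
```

```text
t 4.47 tcp [462.2 -25.1 135.2] az 91.42 xax [ 0.004 -0.001 -1.   ] F [-5.1  0.3 13.8] op 13.0 q [-0.31  0.04  1.97 -0.    1.13 -1.91]
```

View pics/w3.png

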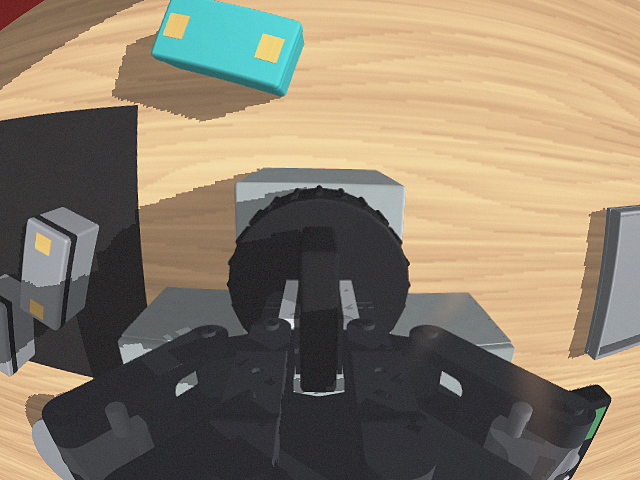

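drive_tool --motion '[{"translation":[0.0005,0,0],"angular":[0.08,0,0],"gripper":-1},{"translation":[0.0005,0,0],"angular":[0.17,0,0],"gripper":-1},{"translation":[0.0005,0,0],"angular":[0.26,0,0],"gripper":-1},{"translation":[0.0005,0,0],"angular":[0.35,0,0],"gripper":-1},{"translation":[0.0005,0,0],"angular":[0.44,0,0],"gripper":-1},{"translation":[0.0005,0,0],"angular":[0.53,0,0],"gripper":-1}]'

```text
clock: 5.02
tool_pos: [463.2, -25.6, 135.2]
ee_rot: [[0.006, 0.488, 0.873], [-0.002, 0.873, -0.488], [-1.0, 0.001, 0.007]]
ft_force: [-1.8, -1.2, 12.3]
opening: 12.6
```

Turning smoothly at 12 N. Continue.

drive_tool --motion '[{"translation":[0,0,0],"angular":[0.09,0,0],"gripper":-1},{"translation":[0,0,0],"angular":[0.18,0,0],"gripper":-1},{"translation":[0,0,0],"angular":[0.27,0,0],"gripper":-1},{"translation":[0,0,0],"angular":[0.36,0,0],"gripper":-1},{"translation":[0,0,0],"angular":[0.45,0,0],"gripper":-1},{"translation":[0,0,0],"angular":[0.54,0,0],"gripper":-1},{"translation":[0,0,0],"angular":[0.63,0,0],"gripper":-1},{"translation":[0,0,0],"angular":[0.72,0,0],"gripper":-1},{"translation":[0,0,0],"angular":[0.81,0,0],"gripper":-1},{"translation":[0,0,0],"angular":[0.9,0,0],"gripper":-1},{"translation":[0,0,0],"angular":[0.99,0,0],"gripper":-1},{"translation":[0,0,0],"angular":[1.04,0,0],"gripper":-1},{"translation":[0,0,0],"angular":[1.04,0,0],"gripper":-1}]'

```text
clock: 6.1
tool_pos: [463.5, -25.8, 135.2]
ee_rot: [[0.007, 1.0, 0.023], [-0.003, 0.023, -1.0], [-1.0, 0.007, 0.003]]
ft_force: [-0.2, -1.3, 12.0]
opening: 13.3
```

```bash
python3 -c "
from h import *
st()
c=manip.capture('wrist');cv2.imwrite('pics/w4.png',c['img'][:,:,::-1])
c=manip.capture('top');cv2.imwrite('pics/t4.png',c['img'][:,:,::-1])"
```

```text
t 6.1 tcp [463.5 -25.8 135.2] az 1.31 xax [ 0.007 -0.003 -1.   ] F [-0.2 -1.3 12. ] op 13.3 q [-0.31  0.04  1.97 -0.    1.12 -0.33]
```

View pics/w4.png

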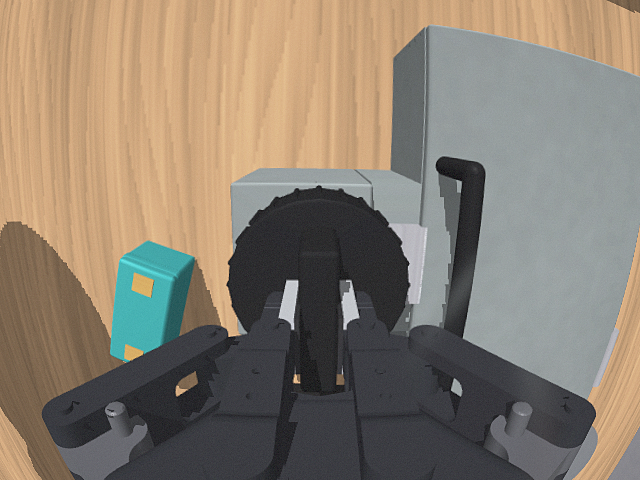

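drive_tool --motion '[{"translation":[-0.01,0,0],"angular":[0,0,0],"gripper":-1},{"translation":[-0.03,0,0],"angular":[0,0,0],"gripper":-1},{"translation":[-0.055,0,0],"angular":[0,0,0],"gripper":-1},{"translation":[-0.08,0,0],"angular":[0,0,0],"gripper":-1},{"translation":[-0.1,0,0],"angular":[0,0,0],"gripper":-1},{"translation":[-0.1,0,0],"angular":[0,0,0],"gripper":-1}]'

```text
clock: 6.7
tool_pos: [463.3, -25.3, 237.1]
ee_rot: [[0.009, 1.0, 0.026], [-0.003, 0.026, -1.0], [-1.0, 0.009, 0.003]]
ft_force: [1.1, 0.2, -1.2]
opening: 12.9
```

```bash
python3 -c "
from h import *
to([503.5,340,210],7);to([503.5,340,80],7);
c=manip.capture('wrist');cv2.imwrite('pics/w5.png',c['img'][:,:,::-1])"
```

```text
t 6.7 tcp [463.3 -25.3 237.1] az 1.47 xax [ 0.009 -0.003 -1.   ] F [ 1.1  0.2 -1.2] op 12.9 q [-0.31 -0.09  1.87  0.    1.35 -0.34]
TO [503.5, 340, 210] trans [ 0.0264  0.0493 -0.3642] rot [-0.0966  0.0034 -0.0087] rows>= 9.0
t 6.7 tcp [463.3 -25.3 237.1] az 1.47 xax [ 0.009 -0.003 -1.   ] F [ 1.1  0.2 -1.2] op 12.9 q [-0.31 -0.09  1.87  0.    1.35 -0.34]
TO [503.5, 340, 80] trans [ 0.1564  0.0482 -0.3646] rot [-0.0966  0.0034 -0.0087] rows>= 10.0
```

View pics/w5.png

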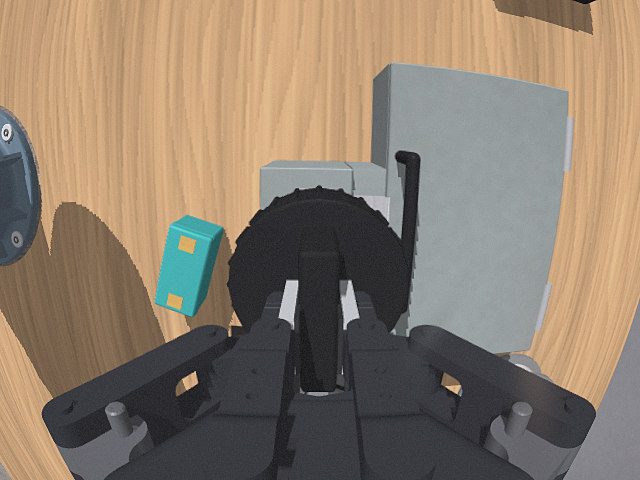

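drive_tool --motion '[{"translation":[0.005,0.009,-0.06],"angular":[0,0.003,-0.009],"gripper":-1},{"translation":[0.02,0.045,-0.364],"angular":[0,0.003,-0.009],"gripper":-1},{"translation":[0.02,0.045,-0.364],"angular":[0,0.003,-0.009],"gripper":-1},{"translation":[0.02,0.045,-0.364],"angular":[0,0.003,-0.009],"gripper":-1},{"translation":[0.02,0.045,-0.364],"angular":[0,0.003,-0.009],"gripper":-1},{"translation":[0.02,0.045,-0.364],"angular":[0,0.003,-0.009],"gripper":-1},{"translation":[0.02,0.045,-0.364],"angular":[0,0.003,-0.009],"gripper":-1},{"translation":[0.02,0.045,-0.364],"angular":[0,0.003,-0.009],"gripper":-1},{"translation":[0.02,0.045,-0.364],"angular":[0,0.003,-0.009],"gripper":-1},{"translation":[0.02,0.045,-0.364],"angular":[0,0.003,-0.009],"gripper":-1},{"translation":[0.02,0.045,-0.364],"angular":[0,0.003,-0.009],"gripper":-1},{"translation":[0.06,0.045,-0.364],"angular":[0,0.003,-0.009],"gripper":-1},{"translation":[0.1,0.045,-0.364],"angular":[0,0.003,-0.009],"gripper":-1},{"translation":[0.14,0.045,-0.364],"angular":[0,0.003,-0.009],"gripper":-1},{"translation":[0.165,0.045,-0.364],"angular":[0,0.003,-0.009],"gripper":-1},{"translation":[0.175,0.045,-0.364],"angular":[0,0.003,-0.009],"gripper":-1},{"translation":[0.175,0.045,-0.364],"angular":[0,0.003,-0.009],"gripper":-1},{"translation":[0.175,0.045,-0.364],"angular":[0,0.003,-0.009],"gripper":-1}]'

```text
clock: 8.25
tool_pos: [496.7, 339.9, 57.3]
ee_rot: [[-0.009, 1.0, 0.025], [0.003, 0.025, -1.0], [-1.0, -0.009, -0.003]]
ft_force: [-0.4, 0.5, -1.0]
opening: 12.6
```

```bash
python3 -c "
from h import *
to([503.5,339,46.5],1.4)
c=manip.capture('wrist');cv2.imwrite('pics/w6.png',c['img'][:,:,::-1])"
```

```text
t 8.25 tcp [496.7 339.9  57.3] az 1.41 xax [-0.009  0.003 -1.   ] F [-0.4  0.5 -1. ] op 12.6 q [0.4  0.45 1.65 0.01 1.05 0.37]
TO [503.5, 339, 46.5] trans [0.0107 0.0068 0.0011] rot [ 0.0001 -0.0029  0.0089] rows>= 1.0
```

View pics/w6.png

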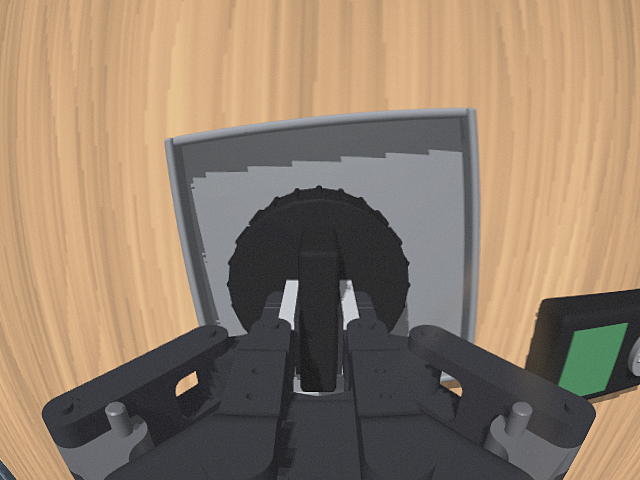

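drive_tool --motion '[{"translation":[0.005,0.006,0.001],"angular":[0,-0.003,0.009],"gripper":-1},{"translation":[0.009,0.006,0.001],"angular":[0,-0.003,0.009],"gripper":-1},{"translation":[0.0115,0.006,0.001],"angular":[0,-0.003,0.009],"gripper":-1},{"translation":[0.0115,0.006,0.001],"angular":[0,-0.003,0.009],"gripper":-1},{"translation":[0.0115,0.006,0.001],"angular":[0,-0.003,0.009],"gripper":-1}]'

```text
clock: 8.72
tool_pos: [503.7, 340.2, 47.2]
ee_rot: [[0.003, 1.0, 0.026], [0.001, 0.026, -1.0], [-1.0, 0.003, -0.001]]
ft_force: [-0.4, 0.1, 4.5]
opening: 13.0
```

drive_tool --motion '[{"translation":[-0.0005,0,0],"angular":[0,0,0],"gripper":0.0},{"translation":[-0.0005,0,0],"angular":[0,0,0],"gripper":0.0},{"translation":[-0.0005,0,0],"angular":[0,0,0],"gripper":0.0},{"translation":[-0.0005,0,0],"angular":[0,0,0],"gripper":0.0},{"translation":[-0.0005,0,0],"angular":[0,0,0],"gripper":0.0},{"translation":[-0.0005,0,0],"angular":[0,0,0],"gripper":0.0},{"translation":[-0.04,0,0],"angular":[0,0,0],"gripper":0.0},{"translation":[-0.08,0,0],"angular":[0,0,0],"gripper":0.0},{"translation":[-0.12,0,0],"angular":[0,0,0],"gripper":0.0},{"translation":[-0.16,0,0],"angular":[0,0,0],"gripper":0.0},{"translation":[-0.163,0,0],"angular":[0,0,0],"gripper":0.0},{"translation":[-0.163,0,0],"angular":[0,0,0],"gripper":0.0}]'

```text
clock: 9.72
tool_pos: [504.2, 340.7, 212.4]
ee_rot: [[0.007, 1.0, 0.026], [0.003, 0.026, -1.0], [-1.0, 0.007, -0.003]]
ft_force: [1.3, -0.2, -0.4]
opening: 42.5
```

```bash
python3 -c "
from h import *
to([528,-23.7,205],1.3)
c=manip.capture('wrist');cv2.imwrite('pics/w7.png',c['img'][:,:,::-1])
c=manip.capture('top');cv2.imwrite('pics/t7.png',c['img'][:,:,::-1])
w=cloud(c);Z=w[...,2];v,u=np.mgrid[0:480,0:640]
m=(u>240)&(u<350)&(v>155)&(v<290)
rect(m&(abs(Z-93)<6),w,93,c,'lid');rect(m&(Z>106),w,131,c,'handle/post')
"
```

```text
t 9.72 tcp [504.2 340.7 212.4] az 1.47 xax [ 0.007  0.003 -1.   ] F [ 1.3 -0.2 -0.4] op 42.5 q [0.4  0.27 1.54 0.   1.32 0.37]
TO [528, -23.7, 205] trans [0.0064 0.0144 0.3649] rot [ 0.0029 -0.0028 -0.0071] rows>= 9.0
lid ctr 556.8 -24.2 size 277.8 259.3 ang 0.04 z 93.5 px [295. 213.]
handle/post ctr 458.7 -25.3 size 57.5 32.7 ang 89.19 z 119.9 px [296. 249.]
handle/post ctr 526.4 -23.7 size 13.9 118.1 ang 0.37 z 134.8 px [295. 222.]
```

View pics/w7.png

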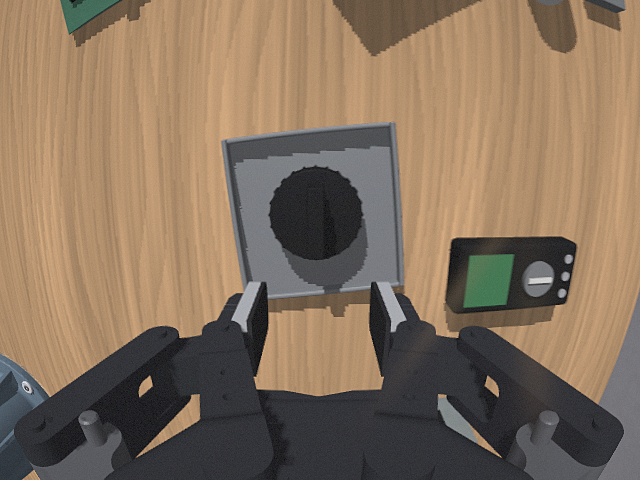

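View pics/t7.png

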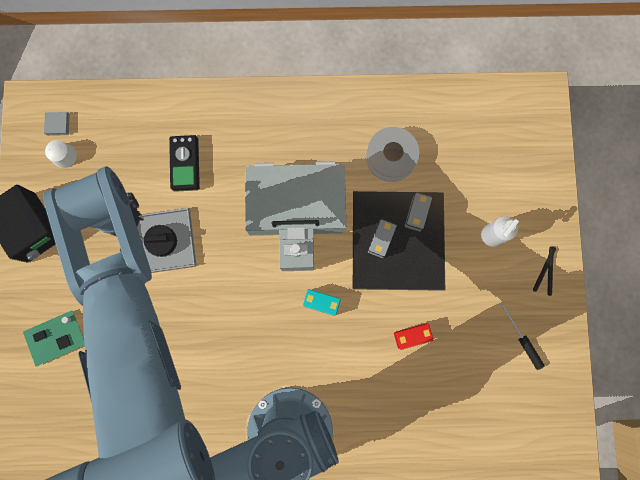

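drive_tool --motion '[{"translation":[0.006,0.014,0.365],"angular":[0,-0.003,-0.007],"gripper":0},{"translation":[0.006,0.014,0.365],"angular":[0,-0.003,-0.007],"gripper":0},{"translation":[0.006,0.014,0.365],"angular":[0,-0.003,-0.007],"gripper":0},{"translation":[0.006,0.014,0.365],"angular":[0,-0.003,-0.007],"gripper":0},{"translation":[0.006,0.014,0.365],"angular":[0,-0.003,-0.007],"gripper":0},{"translation":[0.006,0.014,0.365],"angular":[0,-0.003,-0.007],"gripper":0},{"translation":[0.006,0.014,0.365],"angular":[0,-0.003,-0.007],"gripper":0},{"translation":[0.006,0.014,0.365],"angular":[0,-0.003,-0.007],"gripper":0},{"translation":[0.006,0.014,0.365],"angular":[0,-0.003,-0.007],"gripper":0},{"translation":[0.006,0.014,0.365],"angular":[0,-0.003,-0.007],"gripper":0},{"translation":[0.006,0.014,0.365],"angular":[0,-0.003,-0.007],"gripper":0},{"translation":[0.006,0.014,0.365],"angular":[0,-0.003,-0.007],"gripper":0}]'

```text
clock: 10.82
tool_pos: [524.4, -24.2, 200.4]
ee_rot: [[-0.01, 1.0, 0.025], [-0.002, 0.025, -1.0], [-1.0, -0.01, 0.001]]
ft_force: [0.7, 0.5, 0.5]
opening: 42.3
```

```bash
python3 -c "
from h import *
to([527.5,-23.7,115],1.3)
s=manip.sense();c=manip.capture('wrist');cv2.imwrite('pics/w8.png',c['img'][:,:,::-1])
"
```

```text
t 10.82 tcp [524.4 -24.2 200.4] az 1.42 xax [-0.01  -0.002 -1.   ] F [0.7 0.5 0.5] op 42.3 q [-0.27  0.11  1.76 -0.    1.29 -0.29]
TO [527.5, -23.7, 115] trans [ 0.0854  0.004  -0.0006] rot [0.0021 0.0015 0.0103] rows>= 3.0
```

View pics/w8.png

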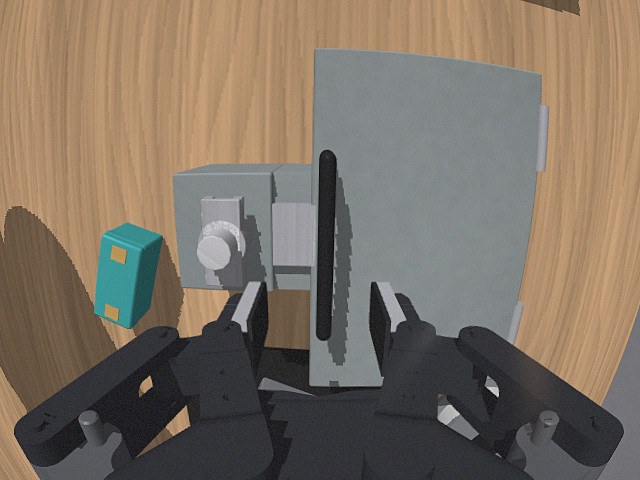

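drive_tool --motion '[{"translation":[0.03,0.0045,0],"angular":[0,0,0.01],"gripper":0},{"translation":[0.06,0.0045,0],"angular":[0,0,0.01],"gripper":0},{"translation":[0.086,0.0045,0],"angular":[0,0,0.01],"gripper":0},{"translation":[0.086,0.0045,0],"angular":[0,0,0.01],"gripper":-1},{"translation":[0.086,0.0045,0],"angular":[0,0,0.01],"gripper":-1},{"translation":[0.086,0.0045,0],"angular":[0,0,0.01],"gripper":-1},{"translation":[0.086,0.0045,0],"angular":[0,0,0.01],"gripper":-1},{"translation":[0.086,0.0045,0],"angular":[0,0,0.01],"gripper":-1},{"translation":[0.086,0.0045,0],"angular":[0,0,0.01],"gripper":-1},{"translation":[0.086,0.0045,0],"angular":[0,0,0.01],"gripper":-1},{"translation":[0.086,0.0045,0],"angular":[0,0,0.01],"gripper":-1}]' --force 30

```text
clock: 11.78
tool_pos: [527.9, -23.8, 116.8]
ee_rot: [[-0.0, 1.0, 0.026], [-0.002, 0.026, -1.0], [-1.0, -0.0, 0.002]]
ft_force: [-6.3, 1.6, -3.2]
opening: 8.7
```

```bash
python3 -c "
from h import *
st()
s=manip.sense();c=manip.capture('wrist');cv2.imwrite('pics/w9.png',c['img'][:,:,::-1])
"
```

```text
t 11.78 tcp [527.9 -23.8 116.8] az 1.5 xax [-0.    -0.002 -1.   ] F [-6.3  1.6 -3.2] op 8.7 q [-0.27  0.21  1.82 -0.    1.11 -0.29]
```

View pics/w9.png

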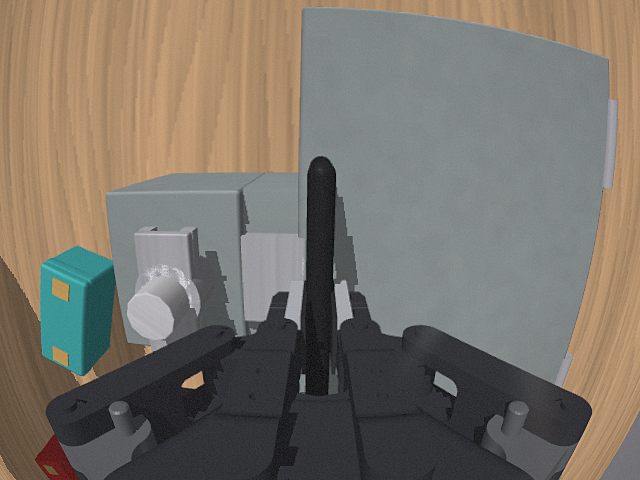

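```bash
python3 -c "
from math import *
for i in range(1,18):
    t=i*.1; p=-.2*t
    dx=160*(1-cos(t))+42*sin(t); dz=160*sin(t)-42*(1-cos(t))
    print(round(t,2),round((-dz+18.7*(cos(p)-1))/1000,4),round((dx+18.7*sin(p))/1000,4),round(p,3))
"
```

```text
0.1 -0.0158 0.0046 -0.02
0.2 -0.031 0.0108 -0.04
0.3 -0.0454 0.0184 -0.06
0.4 -0.0591 0.0275 -0.08
0.5 -0.0717 0.0379 -0.1
0.6 -0.0831 0.0494 -0.12
0.7 -0.0934 0.0621 -0.14
0.8 -0.1023 0.0757 -0.16
0.9 -0.1097 0.0901 -0.18
1.0 -0.1157 0.1052 -0.2
1.1 -0.1201 0.1208 -0.22
1.2 -0.1229 0.1367 -0.24
1.3 -0.124 0.1529 -0.26
1.4 -0.1235 0.169 -0.28
1.5 -0.1214 0.1851 -0.3
1.6 -0.1177 0.2008 -0.32
1.7 -0.1123 0.216 -0.34
```

drive_tool --motion '[{"translation":[-0.008,0.002,0],"angular":[0,0,-0.01],"gripper":-1},{"translation":[-0.016,0.0046,0],"angular":[0,0,-0.02],"gripper":-1},{"translation":[-0.0235,0.0076,0],"angular":[0,0,-0.03],"gripper":-1},{"translation":[-0.031,0.0108,0],"angular":[0,0,-0.04],"gripper":-1},{"translation":[-0.038,0.0145,0],"angular":[0,0,-0.05],"gripper":-1},{"translation":[-0.0454,0.0184,0],"angular":[0,0,-0.06],"gripper":-1}]'

```text
clock: 12.33
tool_pos: [546.5, -23.7, 162.9]
ee_rot: [[-0.06, 0.998, 0.026], [-0.004, 0.026, -1.0], [-0.998, -0.06, 0.003]]
ft_force: [-2.9, -0.8, -4.0]
opening: 8.7
```

```bash
cat > arc.py <<'E'
import sys; from math import *
def P(t):
    p=-.2*t
    return (-(160*sin(t)-42*(1-cos(t)))+18.7*(cos(p)-1))/1000,(160*(1-cos(t))+42*sin(t)+18.7*sin(p))/1000,p
def rel(a,ts):
    x0,y0,p0=P(a)
    for t in ts:
        x,y,p=P(t);dx,dy=x-x0,y-y0
        print(round(t,2),[round(cos(p0)*dx+sin(p0)*dy,4),round(-sin(p0)*dx+cos(p0)*dy,4),0],round(p-p0,3))
a,b,n=map(float,sys.argv[1:]); n=int(n)
rel(a,[a+(b-a)*(i+1)/n for i in range(n)])
E
python3 arc.py .3 1.2 12
```

```text
0.38 [-0.0107, 0.006, 0] -0.015
0.45 [-0.0209, 0.0129, 0] -0.03
0.52 [-0.0305, 0.0204, 0] -0.045
0.6 [-0.0395, 0.0287, 0] -0.06
0.68 [-0.0478, 0.0376, 0] -0.075
0.75 [-0.0555, 0.0471, 0] -0.09
0.82 [-0.0624, 0.0571, 0] -0.105
0.9 [-0.0685, 0.0677, 0] -0.12
0.97 [-0.0738, 0.0786, 0] -0.135
1.05 [-0.0782, 0.09, 0] -0.15
1.12 [-0.0817, 0.1016, 0] -0.165
1.2 [-0.0844, 0.1134, 0] -0.18
```

drive_tool --motion '[{"translation":[-0.0107,0.006,0],"angular":[0,0,-0.015],"gripper":-1},{"translation":[-0.0209,0.0129,0],"angular":[0,0,-0.03],"gripper":-1},{"translation":[-0.0305,0.0204,0],"angular":[0,0,-0.045],"gripper":-1},{"translation":[-0.0395,0.0287,0],"angular":[0,0,-0.06],"gripper":-1},{"translation":[-0.0478,0.0376,0],"angular":[0,0,-0.075],"gripper":-1},{"translation":[-0.0555,0.0471,0],"angular":[0,0,-0.09],"gripper":-1},{"translation":[-0.0624,0.0571,0],"angular":[0,0,-0.105],"gripper":-1},{"translation":[-0.0685,0.0677,0],"angular":[0,0,-0.12],"gripper":-1},{"translation":[-0.0738,0.0786,0],"angular":[0,0,-0.135],"gripper":-1},{"translation":[-0.0782,0.09,0],"angular":[0,0,-0.15],"gripper":-1},{"translation":[-0.0817,0.1016,0],"angular":[0,0,-0.165],"gripper":-1},{"translation":[-0.0844,0.1134,0],"angular":[0,0,-0.18],"gripper":-1},{"translation":[-0.0844,0.1134,0],"angular":[0,0,-0.18],"gripper":-1}]'

```text
clock: 13.42
tool_pos: [667.9, -22.9, 243.2]
ee_rot: [[-0.231, 0.973, 0.025], [-0.013, 0.022, -1.0], [-0.973, -0.231, 0.007]]
ft_force: [1.2, -4.8, 4.5]
opening: 8.2
```

```bash
python3 arc.py 1.2 1.66 7; python3 -c "
from h import *
st()
c=manip.capture('wrist');cv2.imwrite('pics/w10.png',c['img'][:,:,::-1])
c=manip.capture('side');cv2.imwrite('pics/s10.png',c['img'][:,:,::-1])
"
```

```text
1.27 [-0.0034, 0.0101, 0] -0.013
1.33 [-0.0062, 0.0203, 0] -0.026
1.4 [-0.0082, 0.0308, 0] -0.039
1.46 [-0.0096, 0.0413, 0] -0.053
1.53 [-0.0102, 0.0519, 0] -0.066
1.59 [-0.0102, 0.0625, 0] -0.079
1.66 [-0.0094, 0.0731, 0] -0.092
t 13.42 tcp [667.9 -22.9 243.2] az 1.31 xax [-0.231 -0.013 -0.973] F [ 1.2 -4.8  4.5] op 8.2 q [-0.18  0.55  1.12 -0.06  1.7  -0.21]
```

View pics/w10.png

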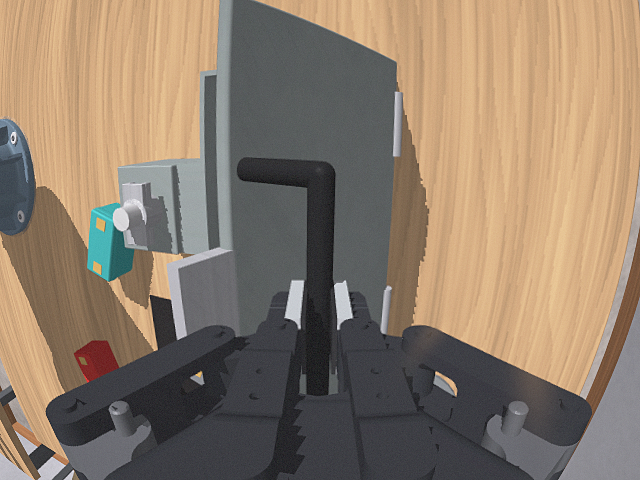

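View pics/s10.png

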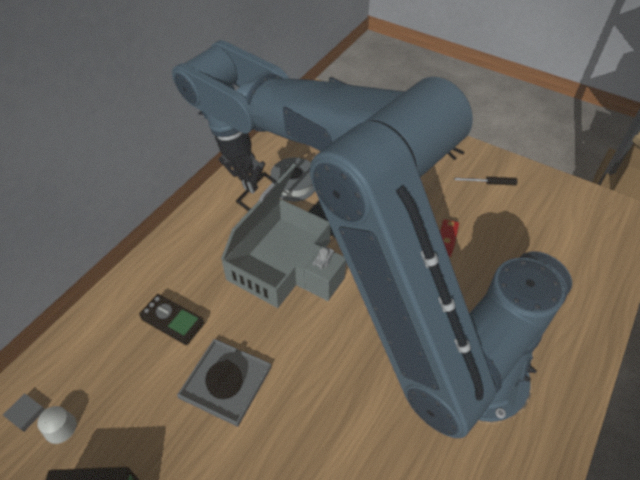

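drive_tool --motion '[{"translation":[0,0,0],"angular":[0,0,0],"gripper":-0.5},{"translation":[0,0,0],"angular":[0,0,0],"gripper":-0.5},{"translation":[0,0,0],"angular":[0,0,0],"gripper":-0.5},{"translation":[0,0,0],"angular":[0,0,0],"gripper":-0.5},{"translation":[-0.02,0,0],"angular":[0,0,0],"gripper":-0.5},{"translation":[-0.05,0,0],"angular":[0,0,0],"gripper":-0.5},{"translation":[-0.08,0,0],"angular":[0,0,0],"gripper":-0.5},{"translation":[-0.11,0,0],"angular":[0,0,0],"gripper":-0.5},{"translation":[-0.11,0,0],"angular":[0,0,0],"gripper":-0.5}]'

```text
clock: 14.27
tool_pos: [693.8, -20.1, 354.2]
ee_rot: [[-0.224, 0.974, 0.026], [-0.011, 0.024, -1.0], [-0.975, -0.224, 0.005]]
ft_force: [0.6, 0.6, 0.9]
opening: 21.1
```

```bash
python3 -c "
from h import *
to([580,40,355],91.3)
c=manip.capture('top');cv2.imwrite('pics/t11.png',c['img'][:,:,::-1])
w=cloud(c); np.save('/tmp/w11.npy',w)
m=(abs(w[...,1]-30)<8)&(w[...,0]>560)&(w[...,0]<740)&(w[...,2]>100)
print(w[m][::5].round(0).tolist()[:30])
"
```

```text
t 14.27 tcp [693.8 -20.1 354.2] az 1.43 xax [-0.224 -0.011 -0.975] F [0.6 0.6 0.9] op 21.1 q [-0.18  0.57  0.88 -0.05  1.92 -0.21]
TO [580, 40, 355] trans [ 0.0241 -0.1095 -0.063 ] rot [-1.5607 -0.1731  0.1816] rows>= 13.0
[[740.0, 35.0, 706.0], [736.0, 37.0, 703.0], [736.0, 34.0, 700.0], [740.0, 31.0, 690.0], [733.0, 36.0, 699.0], [739.0, 28.0, 688.0], [732.0, 36.0, 698.0], [738.0, 29.0, 685.0], [728.0, 37.0, 702.0], [737.0, 31.0, 684.0], [736.0, 23.0, 685.0], [738.0, 33.0, 680.0], [735.0, 25.0, 685.0], [733.0, 34.0, 686.0], [735.0, 25.0, 682.0], [733.0, 35.0, 683.0], [734.0, 27.0, 680.0], [728.0, 36.0, 688.0], [733.0, 29.0, 678.0], [723.0, 38.0, 696.0], [738.0, 34.0, 665.0], [733.0, 24.0, 676.0], [728.0, 35.0, 681.0], [731.0, 27.0, 675.0], [723.0, 37.0, 689.0], [733.0, 32.0, 668.0], [732.0, 23.0, 670.0], [731.0, 35.0, 668.0], [731.0, 27.0, 668.0], [727.0, 36.0, 672.0]]
```

View pics/t11.png

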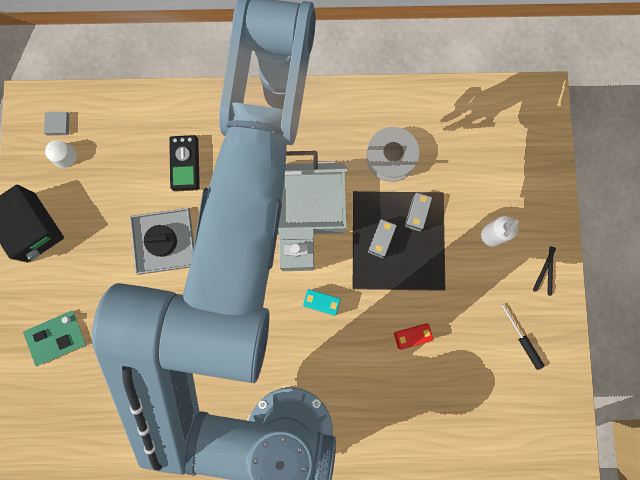

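drive_tool --motion '[{"translation":[0.024,-0.11,-0.063],"angular":[-1.56,-0.173,0.182],"gripper":-1},{"translation":[0.024,-0.11,-0.063],"angular":[-1.56,-0.173,0.182],"gripper":-1},{"translation":[0.024,-0.11,-0.063],"angular":[-1.56,-0.173,0.182],"gripper":-1},{"translation":[0.024,-0.11,-0.063],"angular":[-1.56,-0.173,0.182],"gripper":-1},{"translation":[0.024,-0.11,-0.063],"angular":[-1.56,-0.173,0.182],"gripper":-1},{"translation":[0.024,-0.11,-0.063],"angular":[-1.56,-0.173,0.182],"gripper":-1},{"translation":[0.024,-0.11,-0.063],"angular":[-1.56,-0.173,0.182],"gripper":-1},{"translation":[0.024,-0.11,-0.063],"angular":[-1.56,-0.173,0.182],"gripper":-1},{"translation":[0.024,-0.11,-0.063],"angular":[-1.56,-0.173,0.182],"gripper":-1},{"translation":[0.024,-0.11,-0.063],"angular":[-1.56,-0.173,0.182],"gripper":-1},{"translation":[0.024,-0.11,-0.063],"angular":[-1.56,-0.173,0.182],"gripper":-1},{"translation":[0.024,-0.11,-0.063],"angular":[-1.56,-0.173,0.182],"gripper":-1},{"translation":[0.024,-0.11,-0.063],"angular":[-1.56,-0.173,0.182],"gripper":-1},{"translation":[0.024,-0.11,-0.063],"angular":[-1.56,-0.173,0.182],"gripper":-1},{"translation":[0.024,-0.11,-0.063],"angular":[-1.56,-0.173,0.182],"gripper":-1}]'

```text
clock: 15.57
tool_pos: [576.6, 40.0, 348.0]
ee_rot: [[-0.012, -0.019, 1.0], [0.002, 1.0, 0.019], [-1.0, 0.002, -0.012]]
ft_force: [-1.0, 0.5, -0.4]
opening: -0.2
```

```bash
python3 -c "
from h import *
to([580,45,205],91.3)
to([690,45,205],91.3)
c=manip.capture('wrist');cv2.imwrite('pics/w12.png',c['img'][:,:,::-1])
"
```

```text
t 15.57 tcp [576.6  40.  348. ] az 91.07 xax [-0.012  0.002 -1.   ] F [-1.   0.5 -0.4] op -0.2 q [-0.14  0.13  1.44  0.    1.59 -1.73]
TO [580, 45, 205] trans [0.1429 0.0046 0.0052] rot [-0.004  -0.0123 -0.0023] rows>= 4.0
t 15.57 tcp [576.6  40.  348. ] az 91.07 xax [-0.012  0.002 -1.   ] F [-1.   0.5 -0.4] op -0.2 q [-0.14  0.13  1.44  0.    1.59 -1.73]
TO [690, 45, 205] trans [0.1416 0.0025 0.1152] rot [-0.004  -0.0123 -0.0023] rows>= 5.0
```

View pics/w12.png

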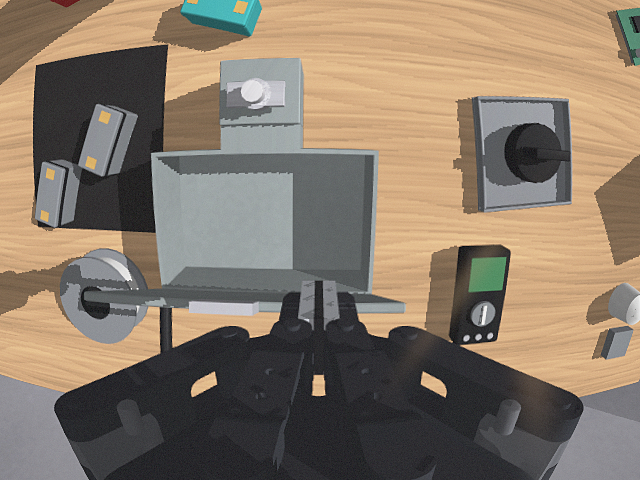

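drive_tool --motion '[{"translation":[0.04,0.0046,0.002],"angular":[-0.004,-0.012,0],"gripper":-1},{"translation":[0.08,0.0046,0.002],"angular":[-0.004,-0.012,0],"gripper":-1},{"translation":[0.12,0.0046,0.002],"angular":[-0.004,-0.012,0],"gripper":-1},{"translation":[0.124,0.0046,0.02],"angular":[-0.004,-0.012,0],"gripper":-1},{"translation":[0.124,0.0046,0.04],"angular":[-0.004,-0.012,0],"gripper":-1},{"translation":[0.124,0.0046,0.055],"angular":[-0.004,-0.012,0],"gripper":-1},{"translation":[0.124,0.0046,0.065],"angular":[-0.004,-0.012,0],"gripper":-1},{"translation":[0.124,0.0046,0.075],"angular":[-0.004,-0.012,0],"gripper":-1},{"translation":[0.124,0.0046,0.085],"angular":[-0.004,-0.012,0],"gripper":-1},{"translation":[0.124,0.0046,0.095],"angular":[-0.004,-0.012,0],"gripper":-1},{"translation":[0.124,0.0046,0.103],"angular":[-0.004,-0.012,0],"gripper":-1},{"translation":[0.124,0.0046,0.111],"angular":[-0.004,-0.012,0],"gripper":-1},{"translation":[0.124,0.0046,0.111],"angular":[-0.004,-0.012,0],"gripper":-1}]'

```text
clock: 16.7
tool_pos: [687.6, 47.2, 222.8]
ee_rot: [[0.001, -0.024, 1.0], [0.002, 1.0, 0.024], [-1.0, 0.002, 0.001]]
ft_force: [0.4, 0.4, 0.6]
opening: 0.0
```

```bash
python3 -c "
from h import *
st()
c=manip.capture('wrist');cv2.imwrite('pics/w13.png',c['img'][:,:,::-1])
c=manip.capture('side');cv2.imwrite('pics/s13.png',cv2.resize(c['img'][100:330,150:400,::-1],None,fx=3,fy=2.5))
"
```

```text
t 16.7 tcp [687.6  47.2 222.8] az 91.4 xax [ 0.001  0.002 -1.   ] F [0.4 0.4 0.6] op 0.0 q [-0.1   0.44  1.3   0.    1.41 -1.7 ]
```

View pics/s13.png

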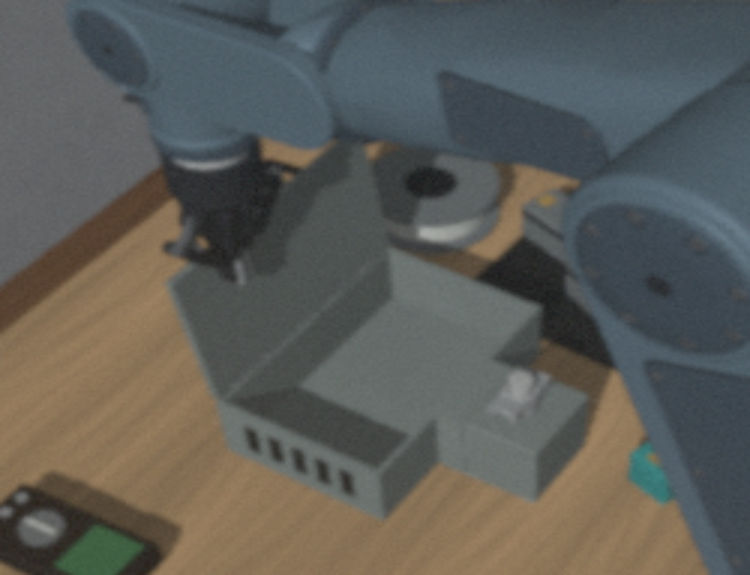

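```bash
python3 -c "
from h import *
to([590,45,230],91.3)
to([497,-251.3,180],67.4)
c=manip.capture('top')
"
```

```text
t 16.8 tcp [687.   47.3 223. ] az 91.43 xax [ 0.001  0.003 -1.   ] F [-0.1 -0.   0.7] op -0.1 q [-0.1   0.43  1.3   0.    1.4  -1.7 ]
TO [590, 45, 230] trans [-0.0071  0.0001 -0.0971] rot [ 0.0023  0.0013 -0.0025] rows>= 3.0
t 16.8 tcp [687.   47.3 223. ] az 91.43 xax [ 0.001  0.003 -1.   ] F [-0.1 -0.   0.7] op -0.1 q [-0.1   0.43  1.3   0.    1.4  -1.7 ]
TO [497, -251.3, 180] trans [ 0.042  -0.2939 -0.1975] rot [ 0.4194  0.0008 -0.0028] rows>= 9.0
```

drive_tool --motion '[{"translation":[-0.007,0,-0.04],"angular":[0,0,0],"gripper":-1},{"translation":[-0.007,0,-0.08],"angular":[0,0,0],"gripper":-1},{"translation":[-0.007,-0.02,-0.11],"angular":[0,0,0],"gripper":0},{"translation":[0.03,-0.294,-0.1975],"angular":[0.4194,0,0],"gripper":0.9},{"translation":[0.03,-0.294,-0.1975],"angular":[0.4194,0,0],"gripper":0.9},{"translation":[0.03,-0.294,-0.1975],"angular":[0.4194,0,0],"gripper":0.9},{"translation":[0.03,-0.294,-0.1975],"angular":[0.4194,0,0],"gripper":0.9},{"translation":[0.03,-0.294,-0.1975],"angular":[0.4194,0,0],"gripper":0.9},{"translation":[0.03,-0.294,-0.1975],"angular":[0.4194,0,0],"gripper":0.9},{"translation":[0.03,-0.294,-0.1975],"angular":[0.4194,0,0],"gripper":0.9},{"translation":[0.03,-0.294,-0.1975],"angular":[0.4194,0,0],"gripper":0.9},{"translation":[0.03,-0.294,-0.1975],"angular":[0.4194,0,0],"gripper":0.9}]'

```text
clock: 17.85
tool_pos: [495.9, -253.4, 192.5]
ee_rot: [[0.001, 0.388, 0.922], [0.002, 0.922, -0.388], [-1.0, 0.003, 0.0]]
ft_force: [0.1, -0.1, -0.5]
opening: 80.9
```

```bash
python3 - <<'E'
from h import *
c=manip.capture('wrist');cv2.imwrite('pics/w14.png',c['img'][:,:,::-1])
c=manip.capture('side');cv2.imwrite('pics/s14.png',cv2.resize(c['img'][100:330,150:400,::-1],None,fx=3,fy=2.5))
w=cloud(c)
m=(w[...,1]>20)&(w[...,1]<80)&(w[...,0]>600)&(w[...,0]<760)&(w[...,2]>110)&(w[...,2]<300)
P=w[m]; A=np.polyfit(P[:,2],P[:,0],1); print("lid front plane x=%.3f z+%.1f"%tuple(A),m.sum(), "theta",np.pi/2+np.arctan(A[0]), P[:,2].max())
to([497,-251.3,17],67.4)
c=manip.capture('top');w=cloud(c);Z=w[...,2];v,u=np.mgrid[0:480,0:640]
rect((u>350)&(u<450)&(v>185)&(v<265)&(abs(Z-52)<12),w,52,c,"pack")
E
```

```text
lid front plane x=0.174 z+665.0 918 theta 1.7427198542548439 261.8699729243523
t 17.95 tcp [ 496.9 -251.1  192.8] az 67.4 xax [ 0.002  0.003 -1.   ] F [-0.4  0.2 -0.4] op 81.1 q [-0.68  0.18  1.69  0.    1.27 -1.86]
TO [497, -251.3, 17] trans [ 1.758e-01 -7.000e-04  1.000e-04] rot [-0.0001  0.0005 -0.0031] rows>= 5.0
pack ctr 487.9 -247.8 size 46.8 70.4 ang 66.81 z 51.9 px [381. 241.]
```

View pics/w14.png

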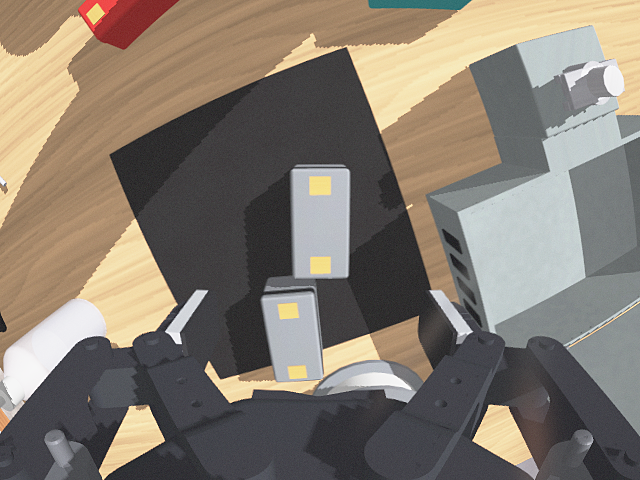

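View pics/s14.png

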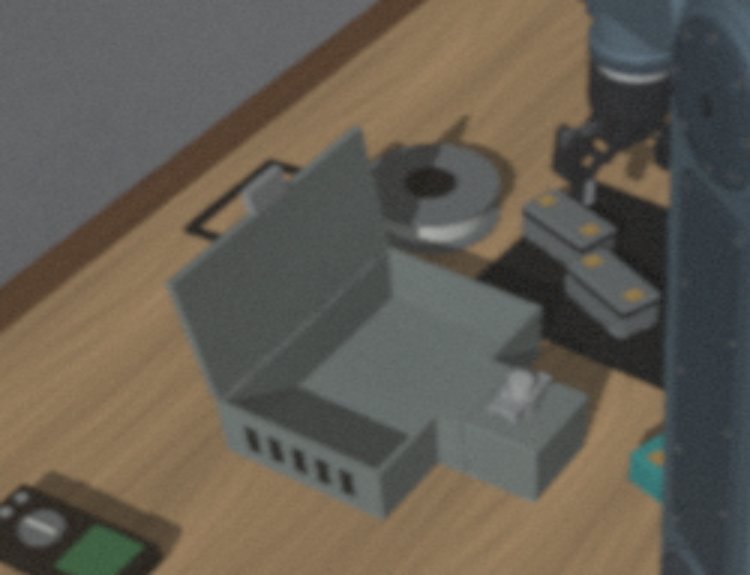

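```bash
python3 - <<'E'
from h import *
s=st();c=manip.capture('wrist');R,t=s['ee_rot'],s['tool_pos']
img=c['img'][:,:,::-1]
for nm,L in {'A':[(292,169),(349,168),(349,277),(293,278)],'B':[(262,296),(315,291),(323,380),(276,381)]}.items():
    P=np.array([wray(c,R,t,*q,52) for q in L]); print(nm,P[:,:2].round(1).tolist(),P.mean(0).round(1),np.linalg.norm(P[1]-P[0]).round(1),np.linalg.norm(P[2]-P[1]).round(1),'shortaz',np.degrees(np.arctan2(*(P[0]-P[1])[1::-1])).round(1))
cv2.imwrite('pics/w15.png',cv2.resize(img[140:400,220:420],None,fx=3,fy=2.3))
E
```

```text
t 18.0 tcp [ 497.2 -250.5  192.9] az 67.47 xax [ 0.002  0.002 -1.   ] F [ 0.3  0.  -0. ] op 80.9 q [-0.68  0.18  1.69  0.    1.27 -1.86]
A [[448.5, -252.4], [464.5, -212.0], [546.8, -244.3], [529.9, -287.0]] [ 497.4 -248.9   52. ] 43.4 88.4 shortaz -111.5
B [[535.0, -317.8], [547.5, -274.8], [635.1, -303.5], [619.9, -344.9]] [ 584.4 -310.2   52. ] 44.8 92.2 shortaz -106.2
```

View pics/w15.png

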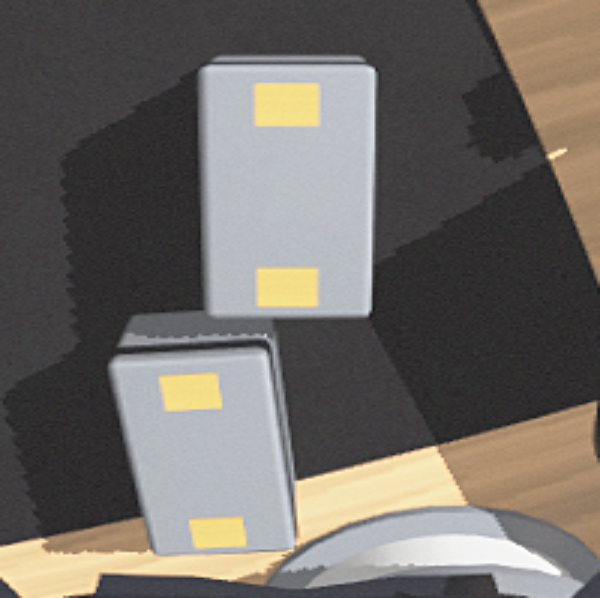

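drive_tool --motion '[{"translation":[0.04,0,0],"angular":[0,0,0],"gripper":0.9},{"translation":[0.08,0,0],"angular":[0,0,0],"gripper":0.9},{"translation":[0.12,0,0],"angular":[0,0,0],"gripper":0.9},{"translation":[0.155,0,0],"angular":[0,0,0],"gripper":0.9},{"translation":[0.174,0,0],"angular":[0,0,0],"gripper":0.9},{"translation":[0.174,0,0],"angular":[0,0,0],"gripper":-1},{"translation":[0.174,0,0],"angular":[0,0,0],"gripper":-1},{"translation":[0.174,0,0],"angular":[0,0,0],"gripper":-1},{"translation":[0.174,0,0],"angular":[0,0,0],"gripper":-1},{"translation":[0.174,0,0],"angular":[0,0,0],"gripper":-1},{"translation":[0.174,0,0],"angular":[0,0,0],"gripper":-1},{"translation":[0.174,0,0],"angular":[0,0,0],"gripper":-1}]' --force 50

```text
clock: 19.05
tool_pos: [498.5, -252.0, 20.7]
ee_rot: [[0.004, 0.384, 0.923], [0.0, 0.923, -0.384], [-1.0, 0.002, 0.004]]
ft_force: [0.8, 2.2, 7.9]
opening: 45.1
```

```bash
python3 -c "
from h import *
st()
c=manip.capture('wrist');cv2.imwrite('pics/w16.png',c['img'][:,:,::-1])"
```

```text
t 19.05 tcp [ 498.5 -252.    20.7] az 67.43 xax [ 0.004  0.    -1.   ] F [0.8 2.2 7.9] op 45.1 q [-0.68  0.42  1.78  0.    0.94 -1.86]
```

View pics/w16.png

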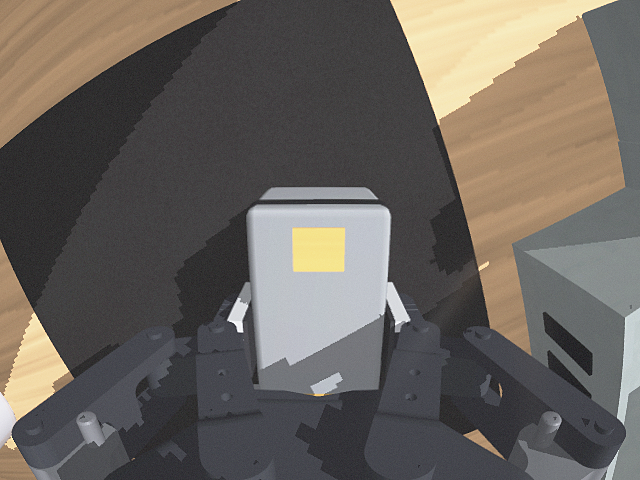

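```bash
python3 -c "
from h import *
to([498,-251,150],67.4)
to([603,-82,150],91.4)
to([603,-82,27],91.4)"
```

```text
t 19.1 tcp [ 498.6 -252.    20.7] az 67.44 xax [ 0.004  0.    -1.   ] F [0.4 2.9 8.1] op 45.8 q [-0.68  0.42  1.78  0.    0.94 -1.86]
TO [498, -251, 150] trans [-0.1293  0.0009 -0.0004] rot [ 0.0006  0.0037 -0.002 ] rows>= 4.0
t 19.1 tcp [ 498.6 -252.    20.7] az 67.44 xax [ 0.004  0.    -1.   ] F [0.4 2.9 8.1] op 45.8 q [-0.68  0.42  1.78  0.    0.94 -1.86]
TO [603, -82, 150] trans [-0.1288  0.1973  0.0317] rot [-0.4182  0.0041 -0.0012] rows>= 6.0
t 19.1 tcp [ 498.6 -252.    20.7] az 67.44 xax [ 0.004  0.    -1.   ] F [0.4 2.9 8.1] op 45.8 q [-0.68  0.42  1.78  0.    0.94 -1.86]
TO [603, -82, 27] trans [-0.0058  0.197   0.0313] rot [-0.4182  0.0041 -0.0012] rows>= 5.0
```

drive_tool --motion '[{"translation":[-0.03,0,0],"angular":[0,0,0],"gripper":-1},{"translation":[-0.065,0,0],"angular":[0,0,0],"gripper":-1},{"translation":[-0.1,0,0],"angular":[0,0,0],"gripper":-1},{"translation":[-0.129,0,0],"angular":[0,0,0],"gripper":-1},{"translation":[-0.129,0.033,0.005],"angular":[-0.07,0,0],"gripper":-1},{"translation":[-0.129,0.066,0.01],"angular":[-0.14,0,0],"gripper":-1},{"translation":[-0.129,0.099,0.015],"angular":[-0.21,0,0],"gripper":-1},{"translation":[-0.129,0.132,0.02],"angular":[-0.28,0,0],"gripper":-1},{"translation":[-0.129,0.165,0.026],"angular":[-0.35,0,0],"gripper":-1},{"translation":[-0.129,0.197,0.0315],"angular":[-0.418,0.003,-0.001],"gripper":-1},{"translation":[-0.129,0.197,0.0315],"angular":[-0.418,0.003,-0.001],"gripper":-1},{"translation":[-0.129,0.197,0.0315],"angular":[-0.418,0.003,-0.001],"gripper":-1}]'

```text
clock: 20.1
tool_pos: [601.9, -80.1, 148.1]
ee_rot: [[-0.002, -0.027, 1.0], [0.002, 1.0, 0.027], [-1.0, 0.002, -0.002]]
ft_force: [0.1, 0.1, -1.5]
opening: 45.3
```

```bash
python3 -c "
from h import *
to([603,-82,26],91.4)
c=manip.capture('wrist');cv2.imwrite('pics/w17.png',c['img'][:,:,::-1])"
```

```text
t 20.1 tcp [601.9 -80.1 148.1] az 91.53 xax [-0.002  0.002 -1.   ] F [ 0.1  0.1 -1.5] op 45.3 q [-0.33  0.34  1.59  0.    1.22 -1.93]
TO [603, -82, 26] trans [ 0.1221 -0.0022  0.0013] rot [ 0.0023 -0.0021 -0.0018] rows>= 3.0
```

View pics/w17.png

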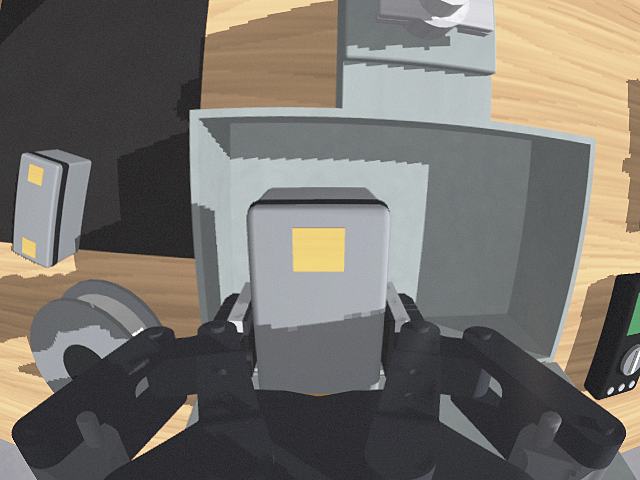

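drive_tool --motion '[{"translation":[0.03,-0.002,0.0013],"angular":[0,0,0],"gripper":-1},{"translation":[0.06,-0.002,0.0013],"angular":[0,0,0],"gripper":-1},{"translation":[0.09,-0.002,0.0013],"angular":[0,0,0],"gripper":-1},{"translation":[0.11,-0.002,0.0013],"angular":[0,0,0],"gripper":-1},{"translation":[0.118,-0.002,0.0013],"angular":[0,0,0],"gripper":-1},{"translation":[0.121,-0.002,0.0013],"angular":[0,0,0],"gripper":-1},{"translation":[0.123,-0.002,0.0013],"angular":[0,0,0],"gripper":-1},{"translation":[0.123,-0.002,0.0013],"angular":[0,0,0],"gripper":-1}]'

```text
clock: 20.82
tool_pos: [603.3, -84.5, 26.2]
ee_rot: [[-0.0, -0.023, 1.0], [0.001, 1.0, 0.023], [-1.0, 0.001, -0.0]]
ft_force: [-0.3, -0.3, -2.6]
opening: 45.5
```

drive_tool --motion '[{"translation":[0.001,0,0],"angular":[0,0,0],"gripper":-1},{"translation":[0.0015,0,0],"angular":[0,0,0],"gripper":-1},{"translation":[0.0015,0,0],"angular":[0,0,0],"gripper":-1}]'

```text
clock: 21.07
tool_pos: [603.9, -84.4, 25.7]
ee_rot: [[0.001, -0.024, 1.0], [0.0, 1.0, 0.024], [-1.0, 0.0, 0.001]]
ft_force: [-2.7, -1.7, 4.1]
opening: 45.4
```

drive_tool --motion '[{"translation":[-0.0005,0,0],"angular":[0,0,0],"gripper":0.5},{"translation":[-0.0005,0,0],"angular":[0,0,0],"gripper":0.5},{"translation":[-0.0005,0,0],"angular":[0,0,0],"gripper":0.5},{"translation":[-0.0005,0,0],"angular":[0,0,0],"gripper":0.5},{"translation":[-0.0005,0,0],"angular":[0,0,0],"gripper":0.5},{"translation":[-0.03,0,0],"angular":[0,0,0],"gripper":0.5},{"translation":[-0.07,0,0],"angular":[0,0,0],"gripper":0.5},{"translation":[-0.11,0,0],"angular":[0,0,0],"gripper":0.5},{"translation":[-0.15,0,0],"angular":[0,0,0],"gripper":0.5},{"translation":[-0.165,0,0],"angular":[0,0,0],"gripper":0.5},{"translation":[-0.165,0,0],"angular":[0,0,0],"gripper":0.5}]'

```text
clock: 21.98
tool_pos: [606.3, -84.7, 194.8]
ee_rot: [[0.008, -0.024, 1.0], [-0.001, 1.0, 0.024], [-1.0, -0.002, 0.008]]
ft_force: [0.9, -0.1, 0.3]
opening: 63.9
```

```bash
python3 - <<'E'
from h import *
to([583,-312,192],73)
c=manip.capture('wrist');cv2.imwrite('pics/w18.png',c['img'][:,:,::-1])
c=manip.capture('top');cv2.imwrite('pics/t18.png',c['img'][:,:,::-1]);w=cloud(c);Z=w[...,2];v,u=np.mgrid[0:480,0:640]
rect((u>350)&(u<450)&(v>165)&(v<265)&(abs(Z-52)<12),w,52,c,"pack")
E
```

```text
t 21.98 tcp [606.3 -84.7 194.8] az 91.39 xax [ 0.008 -0.001 -1.   ] F [ 0.9 -0.1  0.3] op 63.9 q [-0.33  0.29  1.55  0.    1.29 -1.93]
TO [583, -312, 192] trans [ 0.003  -0.2266 -0.0288] rot [0.3209 0.0079 0.0004] rows>= 6.0
pack ctr 583.7 -313.5 size 47.0 92.4 ang 72.82 z 52.1 px [405. 205.]
pack ctr 675.4 -286.2 size 112.8 30.3 ang 89.02 z 52.2 px [393. 170.]
```

View pics/w18.png

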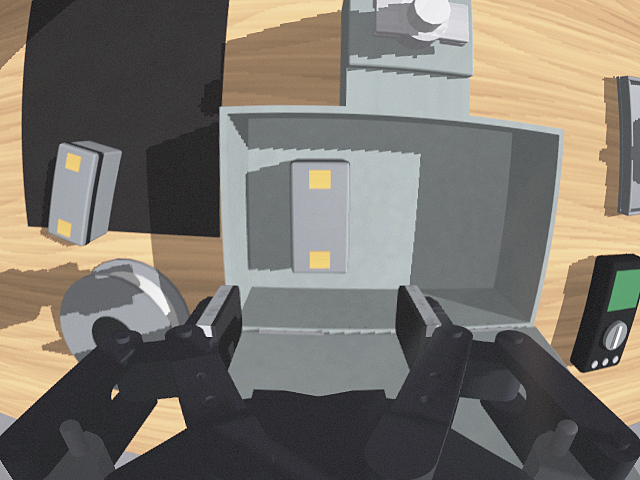

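View pics/t18.png

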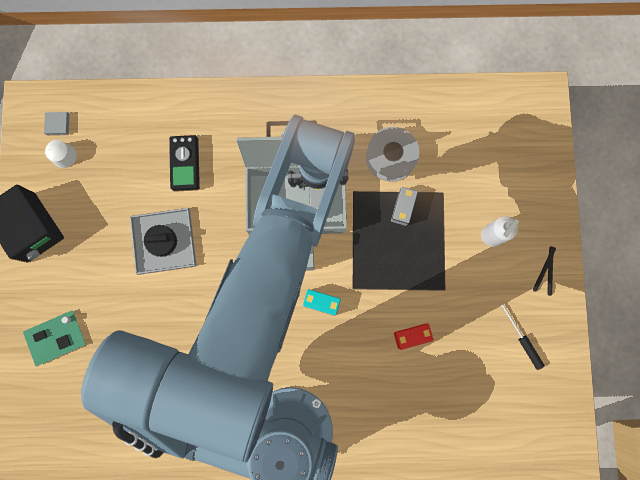

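drive_tool --motion '[{"translation":[0.003,-0.2275,-0.028],"angular":[0.323,0,0],"gripper":0.9},{"translation":[0.003,-0.2275,-0.028],"angular":[0.323,0,0],"gripper":0.9},{"translation":[0.003,-0.2275,-0.028],"angular":[0.323,0,0],"gripper":0.9},{"translation":[0.003,-0.2275,-0.028],"angular":[0.323,0,0],"gripper":0.9},{"translation":[0.003,-0.2275,-0.028],"angular":[0.323,0,0],"gripper":0.9},{"translation":[0.003,-0.2275,-0.028],"angular":[0.323,0,0],"gripper":0.9},{"translation":[0.003,-0.2275,-0.028],"angular":[0.323,0,0],"gripper":0.9},{"translation":[0.003,-0.2275,-0.028],"angular":[0.323,0,0],"gripper":0.9}]'

```text
clock: 22.75
tool_pos: [578.9, -312.4, 182.2]
ee_rot: [[-0.005, 0.297, 0.955], [0.005, 0.955, -0.297], [-1.0, 0.003, -0.007]]
ft_force: [-0.5, 0.9, -0.5]
opening: 81.5
```

```bash
python3 - <<'E'
from h import *
to([583.6,-313,19],72.8)
c=manip.capture('wrist');cv2.imwrite('pics/w19.png',c['img'][:,:,::-1])
E
```

```text
t 22.75 tcp [ 578.9 -312.4  182.2] az 72.71 xax [-0.005  0.005 -1.   ] F [-0.5  0.9 -0.5] op 81.5 q [-0.68  0.41  1.42  0.    1.32 -1.94]
TO [583.6, -313, 19] trans [0.1632 0.0003 0.0057] rot [-0.0016 -0.0067 -0.0032] rows>= 4.0
```

View pics/w19.png

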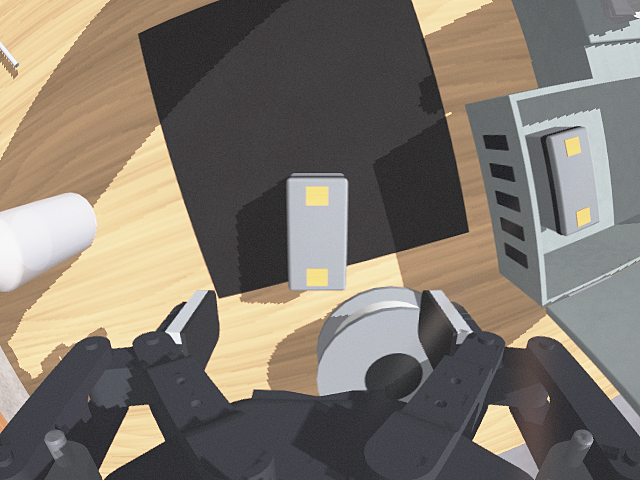

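drive_tool --motion '[{"translation":[0.04,0,0.0055],"angular":[0,-0.006,-0.003],"gripper":0.9},{"translation":[0.08,0,0.0055],"angular":[0,-0.006,-0.003],"gripper":0.9},{"translation":[0.12,0,0.0055],"angular":[0,-0.006,-0.003],"gripper":0.9},{"translation":[0.15,0,0.0055],"angular":[0,-0.006,-0.003],"gripper":0.9},{"translation":[0.163,0,0.0055],"angular":[0,-0.006,-0.003],"gripper":0.9},{"translation":[0.163,0,0.0055],"angular":[0,-0.006,-0.003],"gripper":-1},{"translation":[0.163,0,0.0055],"angular":[0,-0.006,-0.003],"gripper":-1},{"translation":[0.163,0,0.0055],"angular":[0,-0.006,-0.003],"gripper":-1},{"translation":[0.163,0,0.0055],"angular":[0,-0.006,-0.003],"gripper":-1},{"translation":[0.163,0,0.0055],"angular":[0,-0.006,-0.003],"gripper":-1},{"translation":[0.163,0,0.0055],"angular":[0,-0.006,-0.003],"gripper":-1},{"translation":[0.163,0,0.0055],"angular":[0,-0.006,-0.003],"gripper":-1}]' --force 50

```text
clock: 23.8
tool_pos: [587.2, -314.3, 25.2]
ee_rot: [[0.007, 0.295, 0.956], [-0.005, 0.956, -0.295], [-1.0, -0.003, 0.008]]
ft_force: [0.7, 0.7, 7.3]
opening: 45.2
```

```bash
python3 - <<'E'
from h import *
to([603,33,150],91.4)
E
```

```text
t 23.8 tcp [ 587.2 -314.3   25.2] az 72.86 xax [ 0.007 -0.005 -1.   ] F [0.7 0.7 7.3] op 45.2 q [-0.67  0.6   1.49  0.    1.04 -1.94]
TO [603, 33, 150] trans [-0.1266  0.3362 -0.0862] rot [-0.3235  0.0076  0.0045] rows>= 9.0
```

drive_tool --motion '[{"translation":[-0.035,0,0],"angular":[0,0,0],"gripper":-1},{"translation":[-0.075,0,0],"angular":[0,0,0],"gripper":-1},{"translation":[-0.11,0,0],"angular":[0,0,0],"gripper":-1},{"translation":[-0.127,0,0],"angular":[0,0,0],"gripper":-1},{"translation":[-0.127,0.034,-0.009],"angular":[-0.032,0.003,0.002],"gripper":-1},{"translation":[-0.127,0.068,-0.018],"angular":[-0.064,0.003,0.002],"gripper":-1},{"translation":[-0.127,0.102,-0.027],"angular":[-0.096,0.003,0.002],"gripper":-1},{"translation":[-0.127,0.136,-0.036],"angular":[-0.128,0.003,0.002],"gripper":-1},{"translation":[-0.127,0.17,-0.045],"angular":[-0.16,0.003,0.002],"gripper":-1},{"translation":[-0.127,0.204,-0.054],"angular":[-0.192,0.003,0.002],"gripper":-1},{"translation":[-0.127,0.238,-0.062],"angular":[-0.224,0.003,0.002],"gripper":-1},{"translation":[-0.127,0.272,-0.07],"angular":[-0.256,0.003,0.002],"gripper":-1},{"translation":[-0.127,0.306,-0.078],"angular":[-0.29,0.003,0.002],"gripper":-1},{"translation":[-0.127,0.336,-0.086],"angular":[-0.3235,0.003,0.002],"gripper":-1},{"translation":[-0.127,0.336,-0.086],"angular":[-0.3235,0.003,0.002],"gripper":-1},{"translation":[-0.127,0.336,-0.086],"angular":[-0.3235,0.003,0.002],"gripper":-1}]'

```text
clock: 25.13
tool_pos: [601.5, 35.4, 148.5]
ee_rot: [[0.0, -0.028, 1.0], [-0.0, 1.0, 0.028], [-1.0, -0.0, 0.0]]
ft_force: [1.0, -0.2, -3.0]
opening: 45.0
```

```bash
python3 - <<'E'
from h import *
to([603,33,30],91.4)
c=manip.capture('wrist');cv2.imwrite('pics/w20.png',c['img'][:,:,::-1])
E
```

```text
t 25.13 tcp [601.5  35.4 148.5] az 91.58 xax [ 0. -0. -1.] F [ 1.  -0.2 -3. ] op 45.0 q [-0.14  0.32  1.61 -0.    1.21 -1.74]
TO [603, 33, 30] trans [ 0.1185 -0.0024  0.0014] rot [0.0032 0.0002 0.0004] rows>= 3.0
```

View pics/w20.png

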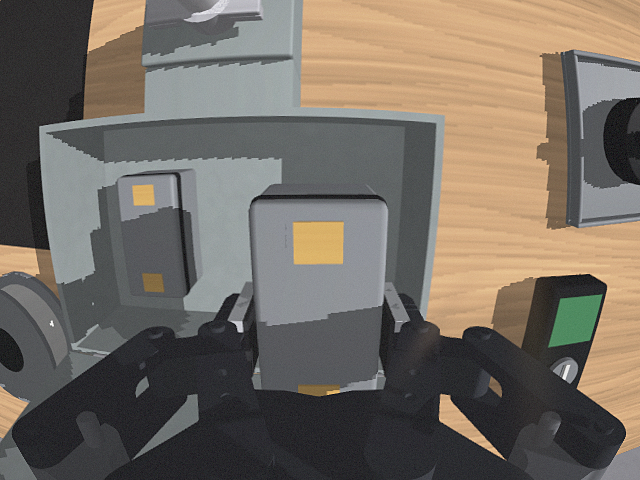

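drive_tool --motion '[{"translation":[0.035,-0.002,0.0014],"angular":[0,0,0],"gripper":-1},{"translation":[0.07,-0.002,0.0014],"angular":[0,0,0],"gripper":-1},{"translation":[0.1,-0.002,0.0014],"angular":[0,0,0],"gripper":-1},{"translation":[0.112,-0.002,0.0014],"angular":[0,0,0],"gripper":-1},{"translation":[0.117,-0.002,0.0014],"angular":[0,0,0],"gripper":-1},{"translation":[0.12,-0.002,0.0014],"angular":[0,0,0],"gripper":-1},{"translation":[0.12,-0.002,0.0014],"angular":[0,0,0],"gripper":-1}]'

```text
clock: 25.77
tool_pos: [603.6, 30.3, 30.3]
ee_rot: [[0.0, -0.023, 1.0], [-0.001, 1.0, 0.023], [-1.0, -0.001, 0.0]]
ft_force: [-0.5, 0.1, -2.5]
opening: 44.9
```

drive_tool --motion '[{"translation":[0.0008,0,0],"angular":[0,0,0],"gripper":-1},{"translation":[0.0015,0,0],"angular":[0,0,0],"gripper":-1},{"translation":[0.0015,0,0],"angular":[0,0,0],"gripper":-1},{"translation":[0.0015,0,0],"angular":[0,0,0],"gripper":-1}]'

```text
clock: 26.1
tool_pos: [604.3, 30.2, 30.1]
ee_rot: [[0.001, -0.023, 1.0], [-0.001, 1.0, 0.023], [-1.0, -0.001, 0.001]]
ft_force: [-9.3, -0.8, 15.4]
opening: 44.8
```

drive_tool --motion '[{"translation":[-0.0015,0,0],"angular":[0,0,0],"gripper":0.45},{"translation":[-0.0015,0,0],"angular":[0,0,0],"gripper":0.45},{"translation":[-0.0015,0,0],"angular":[0,0,0],"gripper":0.45},{"translation":[-0.0015,0,0],"angular":[0,0,0],"gripper":0.45},{"translation":[-0.0015,0,0],"angular":[0,0,0],"gripper":0.45},{"translation":[-0.03,0,0],"angular":[0,0,0],"gripper":0.45},{"translation":[-0.07,0,0],"angular":[0,0,0],"gripper":0.45},{"translation":[-0.11,0,0],"angular":[0,0,0],"gripper":0.45},{"translation":[-0.15,0,0],"angular":[0,0,0],"gripper":0.45},{"translation":[-0.19,0,0],"angular":[0,0,0],"gripper":-1},{"translation":[-0.23,0,0],"angular":[0,0,0],"gripper":-1},{"translation":[-0.27,0,0],"angular":[0,0,0],"gripper":-1},{"translation":[-0.3,0,0],"angular":[0,0,0],"gripper":-1},{"translation":[-0.3,0,0],"angular":[0,0,0],"gripper":-1}]'

```text
clock: 27.27
tool_pos: [606.3, 31.3, 335.6]
ee_rot: [[0.013, -0.025, 1.0], [-0.002, 1.0, 0.025], [-1.0, -0.003, 0.013]]
ft_force: [0.8, -0.0, 1.2]
opening: 1.4
```

```bash
python3 - <<'E'
from h import *
to([755,80,335],91.4)
c=manip.capture('wrist');cv2.imwrite('pics/w21.png',c['img'][:,:,::-1])
E
```

```text
t 27.27 tcp [606.3  31.3 335.6] az 91.41 xax [ 0.013 -0.002 -1.   ] F [ 0.8 -0.   1.2] op 1.4 q [-0.14  0.18  1.4  -0.    1.55 -1.74]
TO [755, 80, 335] trans [0.0025 0.045  0.1498] rot [0.0002 0.0134 0.0026] rows>= 4.0
```

View pics/w21.png

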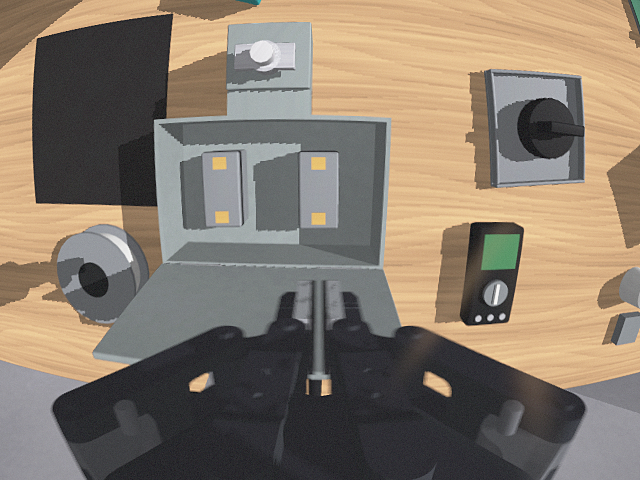

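drive_tool --motion '[{"translation":[0.002,0.015,0.04],"angular":[0,0.008,0],"gripper":-1},{"translation":[0.002,0.03,0.08],"angular":[0,0.008,0],"gripper":-1},{"translation":[0.002,0.045,0.12],"angular":[0,0.008,0],"gripper":-1},{"translation":[0.002,0.045,0.155],"angular":[0,0.008,0],"gripper":-1},{"translation":[0.002,0.045,0.155],"angular":[0,0.008,0],"gripper":-1},{"translation":[0.002,0.045,0.155],"angular":[0,0.008,0],"gripper":-1}]'

```text
clock: 27.82
tool_pos: [757.5, 80.6, 317.8]
ee_rot: [[-0.017, -0.025, 1.0], [-0.0, 1.0, 0.025], [-1.0, 0.0, -0.017]]
ft_force: [0.3, -1.0, 0.6]
opening: -0.1
```

```bash
python3 - <<'E'
from h import *
to([757,82,215],91.4)
c=manip.capture('wrist');cv2.imwrite('pics/w22.png',c['img'][:,:,::-1])
c=manip.capture('side');cv2.imwrite('pics/s22.png',cv2.resize(c['img'][100:330,150:400,::-1],None,fx=3,fy=2.5))
E
```

```text
t 27.82 tcp [757.5  80.6 317.8] az 91.42 xax [-0.017 -0.    -1.   ] F [ 0.3 -1.   0.6] op -0.1 q [-0.05  0.57  0.92 -0.    1.67 -1.64]
TO [757, 82, 215] trans [0.1028 0.0014 0.0013] rot [ 0.0003 -0.0165 -0.0001] rows>= 3.0
```

View pics/w22.png

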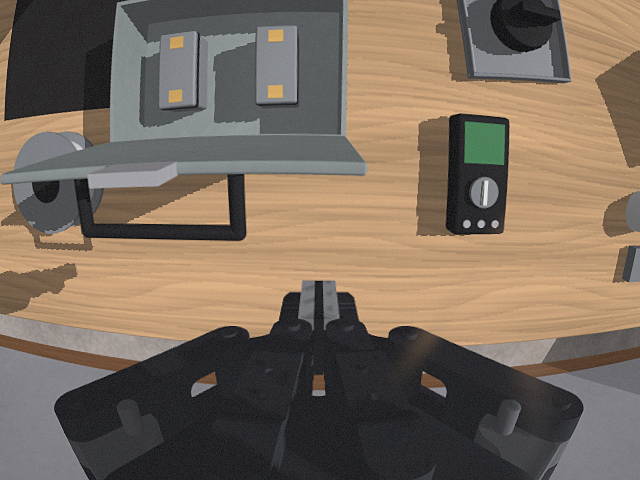

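View pics/s22.png

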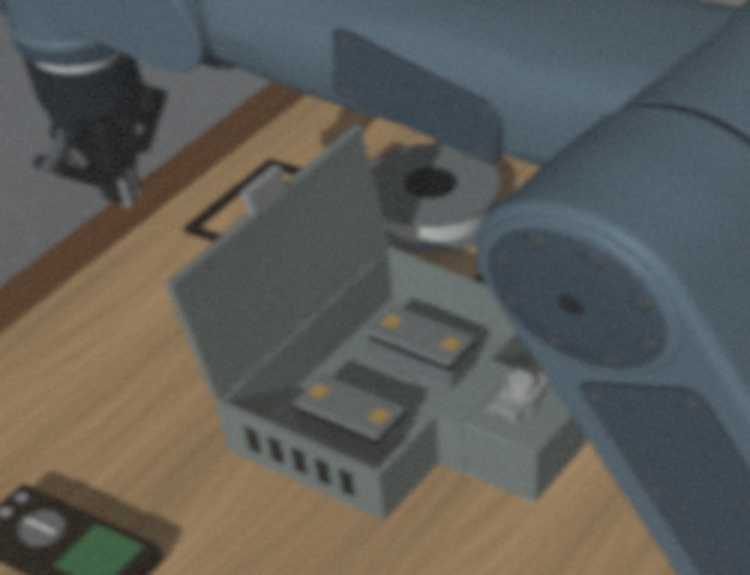

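drive_tool --motion '[{"translation":[0.035,0.0014,0.001],"angular":[0,-0.016,0],"gripper":-1},{"translation":[0.07,0.0014,0.001],"angular":[0,-0.016,0],"gripper":-1},{"translation":[0.102,0.0014,0.001],"angular":[0,-0.016,0],"gripper":-1},{"translation":[0.102,0.0014,0.001],"angular":[0,-0.016,0],"gripper":-1},{"translation":[0.102,0.0014,-0.01],"angular":[0,-0.016,0],"gripper":-1},{"translation":[0.102,0.0014,-0.02],"angular":[0,-0.016,0],"gripper":-1},{"translation":[0.102,0.0014,-0.028],"angular":[0,-0.016,0],"gripper":-1},{"translation":[0.102,0.0014,-0.036],"angular":[0,-0.016,0],"gripper":-1},{"translation":[0.102,0.0014,-0.044],"angular":[0,-0.016,0],"gripper":-1},{"translation":[0.102,0.0014,-0.052],"angular":[0,-0.016,0],"gripper":-1},{"translation":[0.102,0.0014,-0.06],"angular":[0,-0.016,0],"gripper":-1},{"translation":[0.102,0.0014,-0.068],"angular":[0,-0.016,0],"gripper":-1},{"translation":[0.102,0.0014,-0.076],"angular":[0,-0.016,0],"gripper":-1},{"translation":[0.102,0.0014,-0.084],"angular":[0,-0.016,0],"gripper":-1},{"translation":[0.102,0.0014,-0.092],"angular":[0,-0.016,0],"gripper":-1},{"translation":[0.102,0.0014,-0.1],"angular":[0,-0.016,0],"gripper":-1},{"translation":[0.102,0.0014,-0.106],"angular":[0,-0.016,0],"gripper":-1},{"translation":[0.102,0.0014,-0.112],"angular":[0,-0.016,0],"gripper":-1},{"translation":[0.102,0.0014,-0.112],"angular":[0,-0.016,0],"gripper":-1}]'

```text
clock: 29.5
tool_pos: [642.8, 78.9, 223.3]
ee_rot: [[0.006, -0.024, 1.0], [-0.0, 1.0, 0.024], [-1.0, -0.001, 0.006]]
ft_force: [-0.2, -0.7, -0.1]
opening: -0.1
```

```bash
python3 - <<'E'
from h import *
st()
c=manip.capture('wrist');cv2.imwrite('pics/w23.png',c['img'][:,:,::-1])
E
```

```text
t 29.5 tcp [642.8  78.9 223.3] az 91.4 xax [ 0.006 -0.    -1.   ] F [-0.2 -0.7 -0.1] op -0.1 q [-0.06  0.34  1.42 -0.    1.37 -1.66]
```

View pics/w23.png

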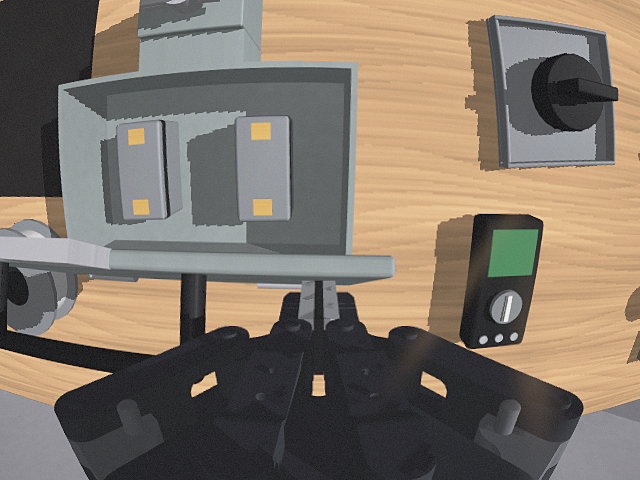

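drive_tool --motion '[{"translation":[0,0,0.02],"angular":[0,0,0],"gripper":-1},{"translation":[-0.03,0,0.04],"angular":[0,0,0],"gripper":-1},{"translation":[-0.07,0,0.05],"angular":[0,0,0],"gripper":-1},{"translation":[-0.11,0,0.05],"angular":[0,0,0],"gripper":-0.4},{"translation":[-0.15,0,0.05],"angular":[0,0,0],"gripper":-0.4},{"translation":[-0.15,0,0.05],"angular":[0,0,0],"gripper":-0.4}]'

```text
clock: 30.05
tool_pos: [695.6, 80.2, 385.0]
ee_rot: [[0.022, -0.025, 0.999], [-0.001, 1.0, 0.025], [-1.0, -0.002, 0.022]]
ft_force: [0.3, 1.1, 2.0]
opening: 25.5
```

```bash
python3 - <<'E'
from h import *
c=manip.capture('side');cv2.imwrite('pics/s24.png',cv2.resize(c['img'][100:330,150:400,::-1],None,fx=3,fy=2.5))
w=cloud(c)
m=(w[...,1]>40)&(w[...,1]<100)&(w[...,0]>590)&(w[...,0]<700)&(w[...,2]>100)&(w[...,2]<265)
P=w[m]; A=np.polyfit(P[:,2],P[:,0],1); th=np.pi/2+np.arctan(A[0]);print(A,m.sum(),"theta",th,P[:,2].max())
yaw=np.deg2rad(1.4); H=np.array([528+160*np.cos(yaw),-23.8+160*np.sin(yaw),89.])
ex=np.array([np.cos(yaw),np.sin(yaw),0])
G=H+ex*(-160*np.cos(th)+42*np.sin(th))+np.array([0,0,160*np.sin(th)+42*np.cos(th)])
print("hinge",H,"handle",G)
p=-.2*th
R=Rd(1.4)@Ro.from_rotvec([0,0,p]).as_matrix()
tcp=G+18.7*R[:,0]-np.array([0,0,0])
to(tcp-90*R[:,0],R=R); to(tcp,R=R)
E
```

```text
[-4.09718584e-01  7.18692415e+02] 230 theta 1.1819400369748274 249.81967908276374
hinge [687.95223836 -19.8908515   89.        ] handle [666.16230839 -20.42338591 252.97839906]
t 30.1 tcp [694.9  80.2 380.8] az 91.4 xax [ 0.018 -0.001 -1.   ] F [ 0.3 -0.  -0.5] op 25.8 q [-0.05  0.38  1.07  0.    1.68 -1.65]
TO [682.85525754 -20.01541902 322.29556152] trans [ 0.0584 -0.0998 -0.0155] rot [ 1.5615  0.2006 -0.1986] rows>= 13.0
t 30.1 tcp [694.9  80.2 380.8] az 91.4 xax [ 0.018 -0.001 -1.   ] F [ 0.3 -0.  -0.5] op 25.8 q [-0.05  0.38  1.07  0.    1.68 -1.65]
TO [661.78421373 -20.53038424 234.79844201] trans [ 0.1455 -0.0997 -0.0382] rot [ 1.5615  0.2006 -0.1986] rows>= 13.0
```

View pics/s24.png

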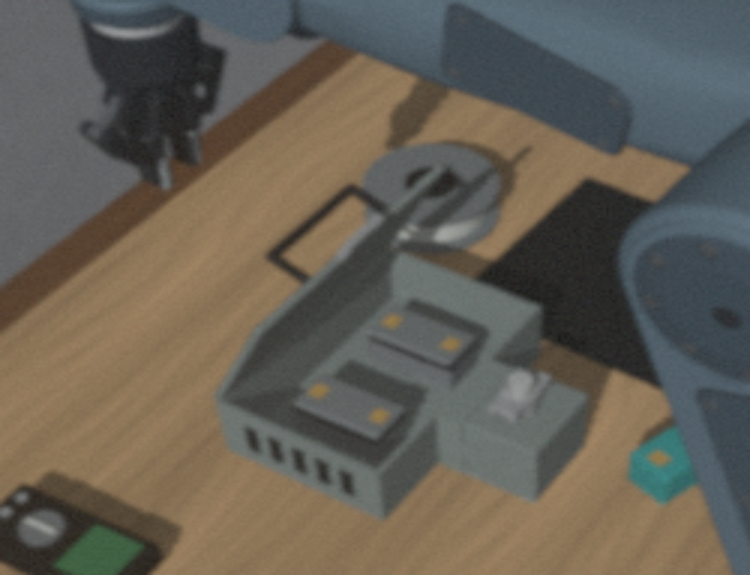

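drive_tool --motion '[{"translation":[0.03,-0.1,-0.0155],"angular":[1.5615,0.2,-0.199],"gripper":-0.35},{"translation":[0.03,-0.1,-0.0155],"angular":[1.5615,0.2,-0.199],"gripper":-0.35},{"translation":[0.03,-0.1,-0.0155],"angular":[1.5615,0.2,-0.199],"gripper":-0.35},{"translation":[0.03,-0.1,-0.0155],"angular":[1.5615,0.2,-0.199],"gripper":-0.35},{"translation":[0.03,-0.1,-0.0155],"angular":[1.5615,0.2,-0.199],"gripper":-0.35},{"translation":[0.03,-0.1,-0.0155],"angular":[1.5615,0.2,-0.199],"gripper":-0.35},{"translation":[0.03,-0.1,-0.0155],"angular":[1.5615,0.2,-0.199],"gripper":-0.35},{"translation":[0.03,-0.1,-0.0155],"angular":[1.5615,0.2,-0.199],"gripper":-0.35},{"translation":[0.03,-0.1,-0.0155],"angular":[1.5615,0.2,-0.199],"gripper":-0.35},{"translation":[0.03,-0.1,-0.0155],"angular":[1.5615,0.2,-0.199],"gripper":-0.35},{"translation":[0.03,-0.1,-0.0155],"angular":[1.5615,0.2,-0.199],"gripper":-0.35},{"translation":[0.03,-0.1,-0.0155],"angular":[1.5615,0.2,-0.199],"gripper":-0.35},{"translation":[0.03,-0.1,-0.0155],"angular":[1.5615,0.2,-0.199],"gripper":-0.35},{"translation":[0.03,-0.1,-0.0155],"angular":[1.5615,0.2,-0.199],"gripper":-0.35},{"translation":[0.03,-0.1,-0.0155],"angular":[1.5615,0.2,-0.199],"gripper":-0.35},{"translation":[0.03,-0.1,-0.0155],"angular":[1.5615,0.2,-0.199],"gripper":-0.35}]'

```text
clock: 31.43
tool_pos: [680.0, -20.0, 343.2]
ee_rot: [[-0.245, 0.969, 0.027], [-0.006, 0.026, -1.0], [-0.97, -0.245, -0.001]]
ft_force: [0.2, 0.2, 0.8]
opening: 27.8
```

```bash
python3 - <<'E'
from h import *
th=1.18
G=np.array([666.2,-21.5,253])
R=Rd(1.4)@Ro.from_rotvec([0,0,-.2*th]).as_matrix()
tcp=G+16*R[:,0]
to(tcp-60*R[:,0],R=R); to(tcp,R=R)
c=manip.capture('wrist');cv2.imwrite('pics/w25.png',c['img'][:,:,::-1])
E
```

```text
t 31.43 tcp [680.  -20.  343.2] az 1.56 xax [-0.245 -0.006 -0.97 ] F [0.2 0.2 0.8] op 27.8 q [-0.18  0.55  0.92 -0.05  1.91 -0.22]
TO [676.48480583 -21.24864476 295.78036453] trans [0.0468 0.0081 0.0012] rot [ 0.0028 -0.0003  0.0112] rows>= 2.0
t 31.43 tcp [680.  -20.  343.2] az 1.56 xax [-0.245 -0.006 -0.97 ] F [0.2 0.2 0.8] op 27.8 q [-0.18  0.55  0.92 -0.05  1.91 -0.22]
TO [662.46007061 -21.59140191 237.44350381] trans [0.1068 0.0088 0.0012] rot [ 0.0028 -0.0003  0.0112] rows>= 3.0
```

View pics/w25.png

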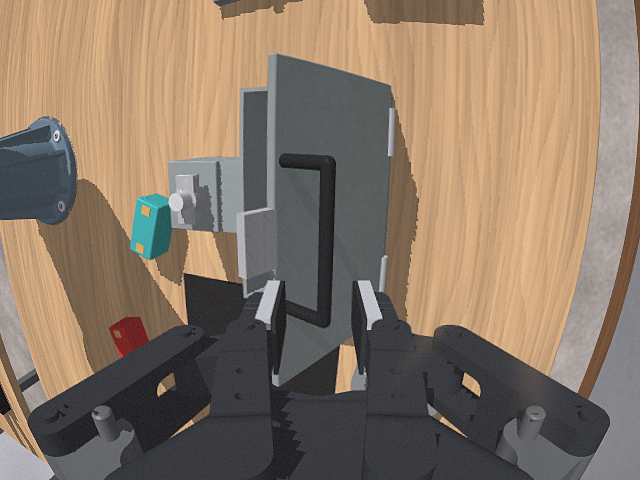

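drive_tool --motion '[{"translation":[0.02,0.0088,0.001],"angular":[0,0,0.011],"gripper":-0.35},{"translation":[0.04,0.0088,0.001],"angular":[0,0,0.011],"gripper":-0.35},{"translation":[0.05,0.0088,0.001],"angular":[0,0,0.011],"gripper":-0.35},{"translation":[0.05,0.0088,0.001],"angular":[0,0,0.011],"gripper":-0.35}]'

```text
clock: 31.82
tool_pos: [675.0, -20.7, 290.4]
ee_rot: [[-0.238, 0.971, 0.026], [-0.005, 0.025, -1.0], [-0.971, -0.238, -0.002]]
ft_force: [0.4, 0.5, -0.9]
opening: 27.8
```

```bash
python3 - <<'E'
from h import *
th=1.18
G=np.array([666.2,-21.5,253])
R=Rd(1.4)@Ro.from_rotvec([0,0,-.2*th]).as_matrix()
tcp=G+16*R[:,0]
to(tcp,R=R)
c=manip.capture('wrist');cv2.imwrite('pics/w26.png',c['img'][:,:,::-1])
E
```

```text
t 31.82 tcp [675.  -20.7 290.4] az 1.49 xax [-0.238 -0.005 -0.971] F [ 0.4  0.5 -0.9] op 27.8 q [-0.18  0.55  1.03 -0.05  1.8  -0.21]
TO [662.46007061 -21.59140191 237.44350381] trans [0.0544 0.0004 0.0006] rot [ 0.0014 -0.0012  0.0044] rows>= 2.0
```

View pics/w26.png

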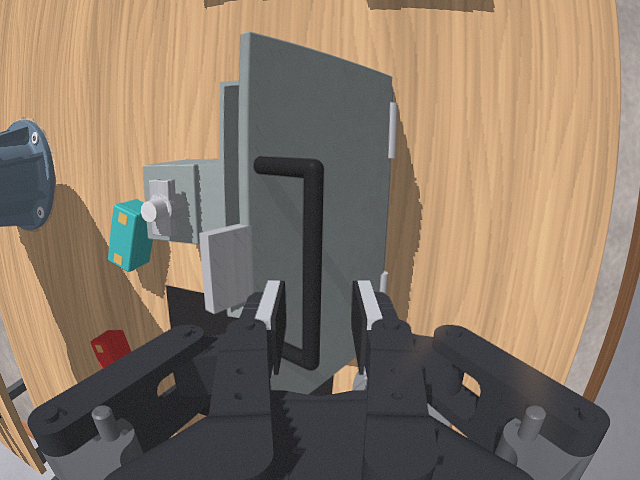

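drive_tool --motion '[{"translation":[0.02,-0.001,0],"angular":[0,0,0],"gripper":-0.35},{"translation":[0.04,-0.001,0],"angular":[0,0,0],"gripper":-0.35},{"translation":[0.053,-0.001,0],"angular":[0,0,0],"gripper":-0.35},{"translation":[0.053,-0.001,0],"angular":[0,0,0],"gripper":-0.35},{"translation":[0.053,-0.001,0],"angular":[0,0,0],"gripper":-1},{"translation":[0.053,-0.001,0],"angular":[0,0,0],"gripper":-1},{"translation":[0.053,-0.001,0],"angular":[0,0,0],"gripper":-1},{"translation":[0.053,-0.001,0],"angular":[0,0,0],"gripper":-1},{"translation":[0.053,-0.001,0],"angular":[0,0,0],"gripper":-1}]' --force 30

```text
clock: 32.62
tool_pos: [663.6, -21.5, 243.7]
ee_rot: [[-0.232, 0.972, 0.024], [-0.006, 0.024, -1.0], [-0.973, -0.232, 0.0]]
ft_force: [-4.8, 0.4, 5.9]
opening: 8.5
```

```bash
python3 - <<'E'
from h import *
st()
c=manip.capture('wrist');cv2.imwrite('pics/w27.png',c['img'][:,:,::-1])
E
python3 arc.py 1.18 0.3 14
```

```text
t 32.62 tcp [663.6 -21.5 243.7] az 1.39 xax [-0.232 -0.006 -0.973] F [-4.8  0.4  5.9] op 8.5 q [-0.19  0.54  1.13 -0.05  1.7  -0.21]
1.12 [0.0041, -0.0093, 0] 0.013
1.05 [0.0087, -0.0184, 0] 0.025
0.99 [0.0139, -0.0271, 0] 0.038
0.93 [0.0197, -0.0355, 0] 0.05
0.87 [0.026, -0.0436, 0] 0.063
0.8 [0.0328, -0.0512, 0] 0.075
0.74 [0.0401, -0.0583, 0] 0.088
0.68 [0.0478, -0.065, 0] 0.101
0.61 [0.056, -0.0712, 0] 0.113
0.55 [0.0645, -0.0769, 0] 0.126
0.49 [0.0734, -0.082, 0] 0.138
0.43 [0.0826, -0.0866, 0] 0.151
0.36 [0.0921, -0.0905, 0] 0.163
0.3 [0.1018, -0.0939, 0] 0.176
```

View pics/w27.png

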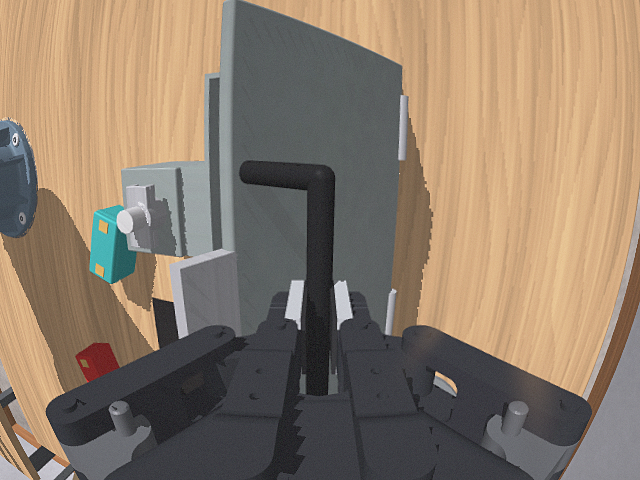

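drive_tool --motion '[{"translation":[0.0041,-0.0093,0],"angular":[0,0,0.013],"gripper":-1},{"translation":[0.0087,-0.0184,0],"angular":[0,0,0.025],"gripper":-1},{"translation":[0.0139,-0.0271,0],"angular":[0,0,0.038],"gripper":-1},{"translation":[0.0197,-0.0355,0],"angular":[0,0,0.05],"gripper":-1},{"translation":[0.026,-0.0436,0],"angular":[0,0,0.063],"gripper":-1},{"translation":[0.0328,-0.0512,0],"angular":[0,0,0.075],"gripper":-1},{"translation":[0.0401,-0.0583,0],"angular":[0,0,0.088],"gripper":-1},{"translation":[0.0478,-0.065,0],"angular":[0,0,0.101],"gripper":-1},{"translation":[0.056,-0.0712,0],"angular":[0,0,0.113],"gripper":-1},{"translation":[0.0645,-0.0769,0],"angular":[0,0,0.126],"gripper":-1},{"translation":[0.0734,-0.082,0],"angular":[0,0,0.138],"gripper":-1},{"translation":[0.0826,-0.0866,0],"angular":[0,0,0.151],"gripper":-1},{"translation":[0.0921,-0.0905,0],"angular":[0,0,0.163],"gripper":-1},{"translation":[0.1018,-0.0939,0],"angular":[0,0,0.176],"gripper":-1},{"translation":[0.1018,-0.0939,0],"angular":[0,0,0.176],"gripper":-1}]'

```text
clock: 33.92
tool_pos: [546.4, -22.4, 163.7]
ee_rot: [[-0.061, 0.998, 0.025], [0.002, 0.025, -1.0], [-0.998, -0.061, -0.003]]
ft_force: [-5.0, 6.0, -2.0]
opening: 8.7
```

```bash
python3 - <<'E'
from h import *
st()
E
python3 arc.py 0.3 0 12
```

```text
t 33.92 tcp [546.4 -22.4 163.7] az 1.43 xax [-0.061  0.002 -0.998] F [-5.  6. -2.] op 8.7 q [-0.25  0.23  1.69 -0.01  1.28 -0.27]
0.27 [0.0037, -0.0018, 0] 0.005
0.25 [0.0074, -0.0036, 0] 0.01
0.22 [0.0111, -0.0052, 0] 0.015
0.2 [0.0149, -0.0068, 0] 0.02
0.17 [0.0187, -0.0082, 0] 0.025
0.15 [0.0226, -0.0096, 0] 0.03
0.12 [0.0265, -0.0108, 0] 0.035
0.1 [0.0304, -0.012, 0] 0.04
0.08 [0.0344, -0.0131, 0] 0.045
0.05 [0.0384, -0.014, 0] 0.05
0.03 [0.0424, -0.0149, 0] 0.055
0.0 [0.0465, -0.0157, 0] 0.06
```

drive_tool --motion '[{"translation":[0.0037,-0.0018,0],"angular":[0,0,0.005],"gripper":-1},{"translation":[0.0074,-0.0036,0],"angular":[0,0,0.01],"gripper":-1},{"translation":[0.0111,-0.0052,0],"angular":[0,0,0.015],"gripper":-1},{"translation":[0.0149,-0.0068,0],"angular":[0,0,0.02],"gripper":-1},{"translation":[0.0187,-0.0082,0],"angular":[0,0,0.025],"gripper":-1},{"translation":[0.0226,-0.0096,0],"angular":[0,0,0.03],"gripper":-1},{"translation":[0.0265,-0.0108,0],"angular":[0,0,0.035],"gripper":-1},{"translation":[0.0304,-0.012,0],"angular":[0,0,0.04],"gripper":-1},{"translation":[0.0324,-0.0125,0],"angular":[0,0,0.042],"gripper":-1},{"translation":[0.0344,-0.0131,0],"angular":[0,0,0.045],"gripper":-1},{"translation":[0.0364,-0.0136,0],"angular":[0,0,0.047],"gripper":-1},{"translation":[0.0384,-0.014,0],"angular":[0,0,0.05],"gripper":-1},{"translation":[0.0404,-0.0145,0],"angular":[0,0,0.052],"gripper":-1},{"translation":[0.0424,-0.0149,0],"angular":[0,0,0.055],"gripper":-1},{"translation":[0.0444,-0.0153,0],"angular":[0,0,0.057],"gripper":-1},{"translation":[0.0455,-0.0155,0],"angular":[0,0,0.06],"gripper":-1},{"translation":[0.0455,-0.0155,0],"angular":[0,0,0.06],"gripper":-1}]'

```text
clock: 35.33
tool_pos: [528.4, -22.6, 119.6]
ee_rot: [[-0.003, 1.0, 0.025], [0.004, 0.025, -1.0], [-1.0, -0.003, -0.004]]
ft_force: [-8.5, 7.2, 2.7]
opening: 9.0
```

drive_tool --motion '[{"translation":[0.001,0,0],"angular":[0,0,0],"gripper":-1},{"translation":[0.002,0,0],"angular":[0,0,0],"gripper":-1},{"translation":[0.003,0,0],"angular":[0,0,0],"gripper":-1},{"translation":[0.003,0,0],"angular":[0,0,0],"gripper":-1}]'

```text
clock: 35.67
tool_pos: [527.8, -22.6, 117.4]
ee_rot: [[-0.005, 1.0, 0.025], [0.004, 0.025, -1.0], [-1.0, -0.005, -0.004]]
ft_force: [-13.3, 8.8, 11.2]
opening: 8.6
```

drive_tool --motion '[{"translation":[0.001,0.001,0],"angular":[0,0,0],"gripper":-1},{"translation":[0.002,0.001,0],"angular":[0,0,0],"gripper":-1},{"translation":[0.002,0.001,0],"angular":[0,0,0],"gripper":-1}]'

```text
clock: 35.92
tool_pos: [527.9, -22.6, 117.1]
ee_rot: [[-0.007, 1.0, 0.025], [0.004, 0.025, -1.0], [-1.0, -0.007, -0.004]]
ft_force: [-24.7, 9.3, 29.0]
opening: 8.9
```

```bash
python3 - <<'E'
from h import *
st()
c=manip.capture('side');cv2.imwrite('pics/s28.png',cv2.resize(c['img'][150:330,180:400,::-1],None,fx=3.4,fy=3.2))
w=cloud(c)
for yy in (60,90):
  m=(abs(w[...,1]-yy)<12)&(w[...,0]>530)&(w[...,0]<675)&(w[...,2]>70)&(w[...,2]<130)
  P=w[m]; print(yy,m.sum(),np.polyfit(P[:,0]-600,P[:,2],1))
E
```

```text
t 35.92 tcp [527.9 -22.6 117.1] az 1.45 xax [-0.007  0.004 -1.   ] F [-24.7   9.3  29. ] op 8.9 q [-0.27  0.22  1.81  0.    1.12 -0.29]
60 427 [1.30991085e-03 9.28686591e+01]
90 432 [5.18294045e-04 9.27496543e+01]
```

View pics/s28.png

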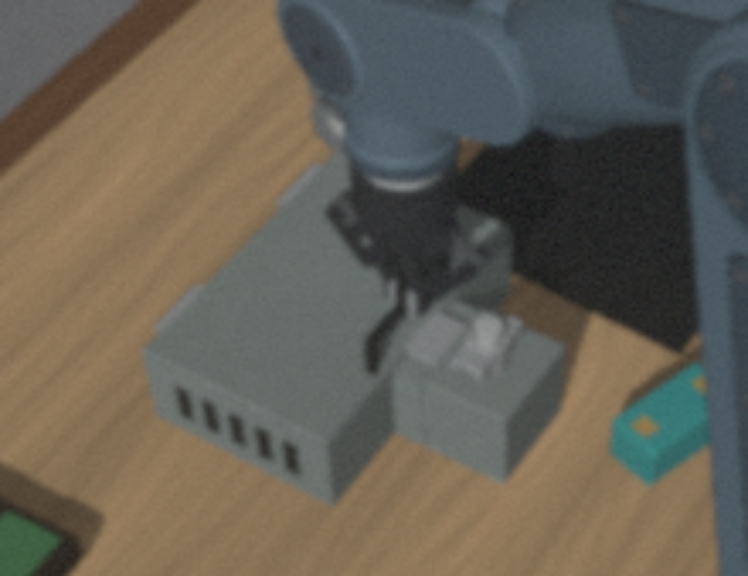

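drive_tool --motion '[{"translation":[-0.003,-0.001,0],"angular":[0,0,0],"gripper":-0.3},{"translation":[-0.003,-0.001,0],"angular":[0,0,0],"gripper":-0.3},{"translation":[-0.003,-0.001,0],"angular":[0,0,0],"gripper":-0.3},{"translation":[-0.003,-0.001,0],"angular":[0,0,0],"gripper":-0.3},{"translation":[-0.03,-0.001,0],"angular":[0,0,0],"gripper":-0.3},{"translation":[-0.065,-0.001,0],"angular":[0,0,0],"gripper":-0.3},{"translation":[-0.1,-0.001,0],"angular":[0,0,0],"gripper":0.2},{"translation":[-0.1,-0.001,0],"angular":[0,0,0],"gripper":0.2}]'

```text
clock: 36.63
tool_pos: [534.6, -25.9, 222.9]
ee_rot: [[0.013, 1.0, 0.024], [-0.003, 0.024, -1.0], [-1.0, 0.013, 0.003]]
ft_force: [1.9, 0.1, 1.1]
opening: 51.2
```

```bash
python3 - <<'E'
from h import *
to([503.7,340.2,210],1.4)
c=manip.capture('side');w=cloud(c)
for yy in (60,90):
  m=(abs(w[...,1]-yy)<12)&(w[...,0]>530)&(w[...,0]<675)&(w[...,2]>70)&(w[...,2]<130)
  P=w[m]; print(yy,m.sum(),np.polyfit(P[:,0]-600,P[:,2],1))
E
```

```text
t 36.63 tcp [534.6 -25.9 222.9] az 1.4 xax [ 0.013 -0.003 -1.   ] F [1.9 0.1 1.1] op 51.2 q [-0.27  0.09  1.73  0.    1.31 -0.3 ]
TO [503.7, 340.2, 210] trans [ 0.0113 -0.0221 -0.3668] rot [ 0.      0.0033 -0.0131] rows>= 9.0
60 427 [2.09962839e-03 9.30169710e+01]
90 454 [7.27097008e-04 9.29213183e+01]
```

Lid is shut (flat at z≈93). Off to the cap.

drive_tool --motion '[{"translation":[0.011,-0.022,-0.367],"angular":[0,0.002,-0.006],"gripper":0.2},{"translation":[0.011,-0.022,-0.367],"angular":[0,0.002,-0.006],"gripper":0.2},{"translation":[0.011,-0.022,-0.367],"angular":[0,0.002,-0.006],"gripper":0.2},{"translation":[0.011,-0.022,-0.367],"angular":[0,0.002,-0.006],"gripper":0.2},{"translation":[0.011,-0.022,-0.367],"angular":[0,0.002,-0.006],"gripper":0.2},{"translation":[0.011,-0.022,-0.367],"angular":[0,0.002,-0.006],"gripper":0.2},{"translation":[0.011,-0.022,-0.367],"angular":[0,0.002,-0.006],"gripper":0.2},{"translation":[0.011,-0.022,-0.367],"angular":[0,0.002,-0.006],"gripper":0.2},{"translation":[0.011,-0.022,-0.367],"angular":[0,0.002,-0.006],"gripper":0.2},{"translation":[0.011,-0.022,-0.367],"angular":[0,0.002,-0.006],"gripper":0.2},{"translation":[0.011,-0.022,-0.367],"angular":[0,0.002,-0.006],"gripper":0.2},{"translation":[0.011,-0.022,-0.367],"angular":[0,0.002,-0.006],"gripper":0.2}]'

```text
clock: 37.68
tool_pos: [498.7, 341.3, 203.0]
ee_rot: [[-0.007, 1.0, 0.025], [0.001, 0.025, -1.0], [-1.0, -0.007, -0.001]]
ft_force: [-0.3, 0.6, -1.1]
opening: 51.2
```

```bash
python3 - <<'E'
from h import *
to([503.7,340.2,47.2],1.4)
s=manip.sense();c=manip.capture('wrist');R,t=s['ee_rot'],s['tool_pos'];cv2.imwrite('pics/w29.png',c['img'][:,:,::-1])
cv2.imwrite('pics/w29b.png',cv2.resize(c['img'][130:310,220:420,::-1],None,fx=4,fy=3.3))
E
```

```text
t 37.68 tcp [498.7 341.3 203. ] az 1.44 xax [-0.007  0.001 -1.   ] F [-0.3  0.6 -1.1] op 51.2 q [0.4  0.27 1.55 0.   1.32 0.38]
TO [503.7, 340.2, 47.2] trans [0.1557 0.006  0.0013] rot [ 0.0006 -0.001   0.0067] rows>= 4.0
```

View pics/w29b.png

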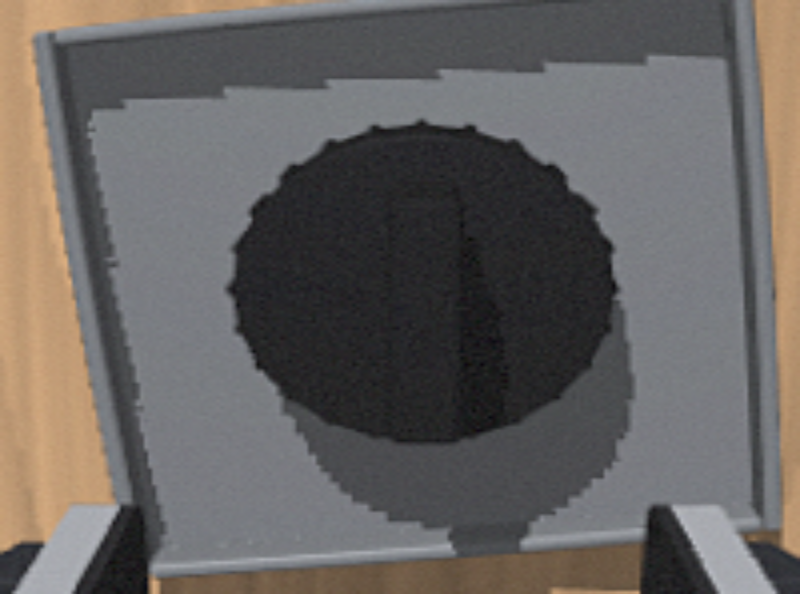

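drive_tool --motion '[{"translation":[0.04,0.006,0.001],"angular":[0,0,0.006],"gripper":0.2},{"translation":[0.08,0.006,0.001],"angular":[0,0,0.006],"gripper":0.2},{"translation":[0.12,0.006,0.001],"angular":[0,0,0.006],"gripper":0.2},{"translation":[0.145,0.006,0.001],"angular":[0,0,0.006],"gripper":0.2},{"translation":[0.154,0.006,0.001],"angular":[0,0,0.006],"gripper":0.2},{"translation":[0.154,0.006,0.001],"angular":[0,0,0.006],"gripper":0.2},{"translation":[0.154,0.006,0.001],"angular":[0,0,0.006],"gripper":-1},{"translation":[0.154,0.006,0.001],"angular":[0,0,0.006],"gripper":-1},{"translation":[0.154,0.006,0.001],"angular":[0,0,0.006],"gripper":-1},{"translation":[0.154,0.006,0.001],"angular":[0,0,0.006],"gripper":-1},{"translation":[0.154,0.006,0.001],"angular":[0,0,0.006],"gripper":-1},{"translation":[0.154,0.006,0.001],"angular":[0,0,0.006],"gripper":-1},{"translation":[0.154,0.006,0.001],"angular":[0,0,0.006],"gripper":-1},{"translation":[0.154,0.006,0.001],"angular":[0,0,0.006],"gripper":-1}]' --force 80

```text
clock: 38.9
tool_pos: [506.5, 341.8, 53.4]
ee_rot: [[0.006, 1.0, 0.025], [0.004, 0.025, -1.0], [-1.0, 0.006, -0.004]]
ft_force: [0.0, -0.6, 7.0]
opening: 12.5
```

```bash
python3 - <<'E'
from h import *
to([463.4,-25.4,237],1.4)
E
```

```text
t 38.9 tcp [506.5 341.8  53.4] az 1.41 xax [ 0.006  0.004 -1.   ] F [ 0.  -0.6  7. ] op 12.5 q [0.4  0.46 1.64 0.   1.04 0.37]
TO [463.4, -25.4, 237] trans [-0.1853 -0.0511  0.3654] rot [ 0.0001 -0.0037 -0.0058] rows>= 10.0
```

drive_tool --motion '[{"translation":[0,0,0],"angular":[0,0,0],"gripper":-0.4},{"translation":[0,0,0],"angular":[0,0,0],"gripper":-0.4},{"translation":[0,0,0],"angular":[0,0,0],"gripper":-0.4},{"translation":[0.003,-0.001,0],"angular":[0,0,-0.004],"gripper":-0.4},{"translation":[0.006,-0.001,0],"angular":[0,0,-0.004],"gripper":-0.4},{"translation":[0.006,-0.001,0],"angular":[0,0,-0.004],"gripper":-1},{"translation":[0.006,-0.001,0],"angular":[0,0,-0.004],"gripper":-1},{"translation":[0.006,-0.001,0],"angular":[0,0,-0.004],"gripper":-1},{"translation":[0.006,-0.001,0],"angular":[0,0,-0.004],"gripper":-1},{"translation":[0.006,-0.001,0],"angular":[0,0,-0.004],"gripper":-1}]' --force 80

```text
clock: 39.73
tool_pos: [503.2, 341.0, 44.1]
ee_rot: [[-0.004, 1.0, 0.024], [0.002, 0.024, -1.0], [-1.0, -0.004, -0.002]]
ft_force: [-1.0, 0.0, -0.7]
opening: 12.9
```

```bash
python3 - <<'E'
from h import *
to([463.4,-25.4,237],1.4)
c=manip.capture('wrist');cv2.imwrite('pics/w30.png',c['img'][:,:,::-1])
E
```

```text
t 39.73 tcp [503.2 341.   44.1] az 1.4 xax [-0.004  0.002 -1.   ] F [-1.   0.  -0.7] op 12.9 q [0.4  0.48 1.64 0.   1.03 0.37]
TO [463.4, -25.4, 237] trans [-0.1934 -0.0494  0.3649] rot [ 0.     -0.002   0.0036] rows>= 10.0
```

View pics/w30.png

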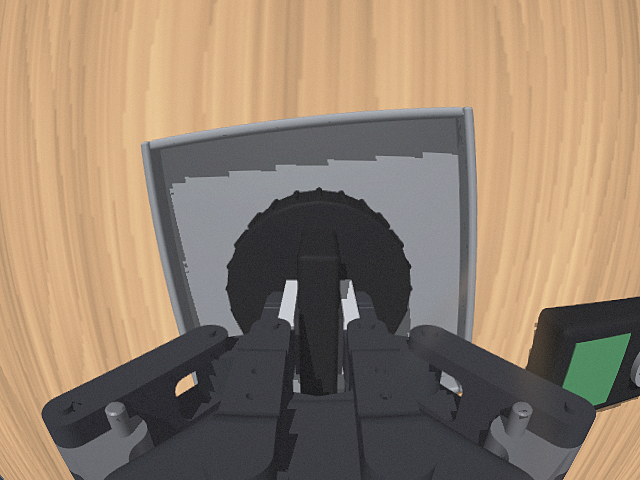

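drive_tool --motion '[{"translation":[-0.035,0,0],"angular":[0,0,0],"gripper":-1},{"translation":[-0.075,0,0],"angular":[0,0,0],"gripper":-1},{"translation":[-0.11,-0.001,0.005],"angular":[0,0,0],"gripper":-1},{"translation":[-0.14,-0.005,0.035],"angular":[0,0,0],"gripper":-1},{"translation":[-0.165,-0.01,0.065],"angular":[0,0,0],"gripper":-1},{"translation":[-0.185,-0.014,0.1],"angular":[0,0,0.002],"gripper":-1},{"translation":[-0.193,-0.0516,0.365],"angular":[0,0,0.002],"gripper":-1},{"translation":[-0.193,-0.0516,0.365],"angular":[0,0,0.002],"gripper":-1},{"translation":[-0.193,-0.0516,0.365],"angular":[0,0,0.002],"gripper":-1},{"translation":[-0.193,-0.0516,0.365],"angular":[0,0,0.002],"gripper":-1},{"translation":[-0.193,-0.0516,0.365],"angular":[0,0,0.002],"gripper":-1},{"translation":[-0.193,-0.0516,0.365],"angular":[0,0,0.002],"gripper":-1},{"translation":[-0.193,-0.0516,0.365],"angular":[0,0,0.002],"gripper":-1},{"translation":[-0.193,-0.0516,0.365],"angular":[0,0,0.002],"gripper":-1},{"translation":[-0.193,-0.0516,0.365],"angular":[0,0,0.002],"gripper":-1},{"translation":[-0.193,-0.0516,0.365],"angular":[0,0,0.002],"gripper":-1},{"translation":[-0.193,-0.0516,0.365],"angular":[0,0,0.002],"gripper":-1}]'

```text
clock: 41.2
tool_pos: [461.4, -24.4, 236.7]
ee_rot: [[-0.001, 1.0, 0.026], [0.003, 0.026, -1.0], [-1.0, -0.001, -0.003]]
ft_force: [-0.5, -0.3, -2.2]
opening: 12.9
```

```bash
python3 - <<'E'
from h import *
to([461.2,-25.4,180],1.4)
c=manip.capture('wrist');cv2.imwrite('pics/w31.png',c['img'][:,:,::-1])
c=manip.capture('side');cv2.imwrite('pics/s31.png',cv2.resize(c['img'][150:330,220:400,::-1],None,fx=4,fy=3.2))
E
```

```text
t 41.2 tcp [461.4 -24.4 236.7] az 1.48 xax [-0.001  0.003 -1.   ] F [-0.5 -0.3 -2.2] op 12.9 q [-0.31 -0.08  1.87  0.    1.36 -0.34]
TO [461.2, -25.4, 180] trans [ 0.0567 -0.0001  0.0012] rot [ 0.0014 -0.0027  0.0011] rows>= 2.0
```

View pics/w31.png

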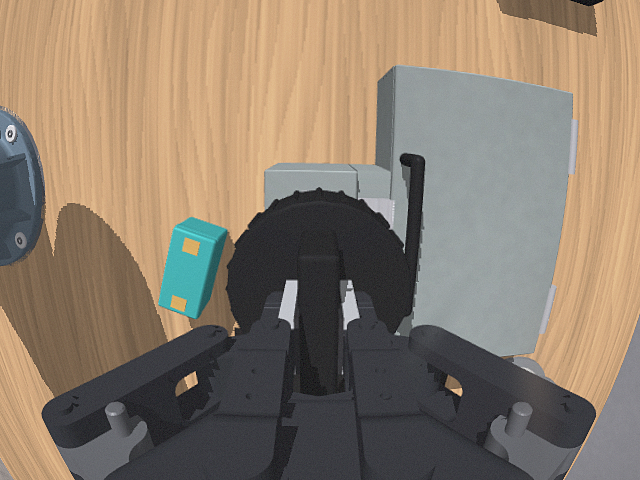

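View pics/s31.png

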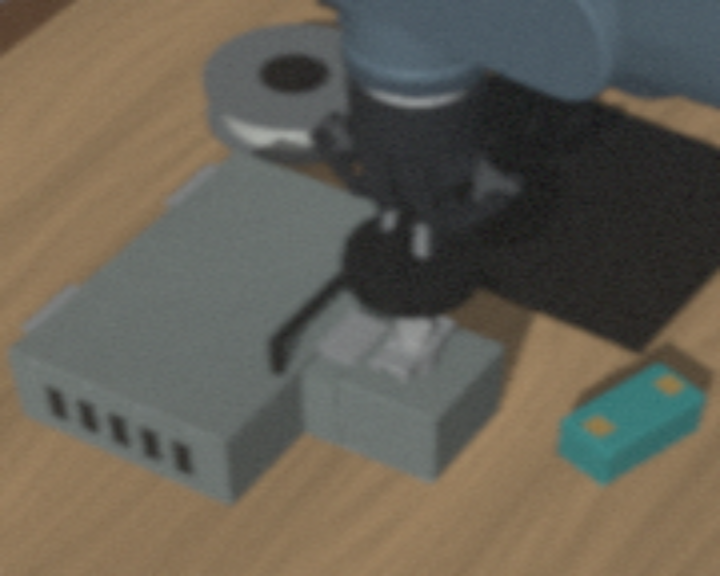

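drive_tool --motion '[{"translation":[0.03,0,0.0008],"angular":[0,-0.002,0],"gripper":-1},{"translation":[0.055,0,0.0008],"angular":[0,-0.002,0],"gripper":-1},{"translation":[0.07,0,0.0008],"angular":[0,-0.002,0],"gripper":-1},{"translation":[0.078,0,0.0008],"angular":[0,-0.002,0],"gripper":-1},{"translation":[0.084,0,0.0008],"angular":[0,-0.002,0],"gripper":-1},{"translation":[0.086,0,0.0008],"angular":[0,-0.002,0],"gripper":-1},{"translation":[0.086,0,0.0008],"angular":[0,-0.002,0],"gripper":-1}]'

```text
clock: 41.88
tool_pos: [461.7, -25.9, 151.1]
ee_rot: [[-0.0, 1.0, 0.025], [0.0, 0.025, -1.0], [-1.0, -0.0, -0.0]]
ft_force: [0.3, 0.0, -2.0]
opening: 12.9
```

Cap is free over the T-head. Press on to the stop.

drive_tool --motion '[{"translation":[0.003,0,0],"angular":[0,0,0],"gripper":-1},{"translation":[0.006,0,0],"angular":[0,0,0],"gripper":-1},{"translation":[0.009,0,0],"angular":[0,0,0],"gripper":-1},{"translation":[0.012,0,0],"angular":[0,0,0],"gripper":-1},{"translation":[0.015,0,0],"angular":[0,0,0],"gripper":-1},{"translation":[0.017,0,0],"angular":[0,0,0],"gripper":-1},{"translation":[0.018,0,0],"angular":[0,0,0],"gripper":-1},{"translation":[0.018,0,0],"angular":[0,0,0],"gripper":-1}]'

```text
clock: 42.55
tool_pos: [462.5, -26.3, 134.2]
ee_rot: [[0.002, 1.0, 0.024], [-0.0, 0.024, -1.0], [-1.0, 0.002, 0.0]]
ft_force: [-0.6, 1.2, 10.0]
opening: 13.0
```

drive_tool --motion '[{"translation":[0.001,0,0],"angular":[0,0,0],"gripper":-1},{"translation":[0.002,0,0],"angular":[0,0,0],"gripper":-1},{"translation":[0.003,0,0],"angular":[0,0,0],"gripper":-1},{"translation":[0.003,0,0],"angular":[0,0,0],"gripper":-1}]'

```text
clock: 42.88
tool_pos: [462.6, -26.4, 131.7]
ee_rot: [[0.002, 1.0, 0.024], [-0.0, 0.024, -1.0], [-1.0, 0.002, 0.0]]
ft_force: [-3.2, 1.8, 12.8]
opening: 12.8
```

drive_tool --motion '[{"translation":[0.0003,0,0],"angular":[-0.09,0,0],"gripper":-1},{"translation":[0.0003,0,0],"angular":[-0.18,0,0],"gripper":-1},{"translation":[0.0003,0,0],"angular":[-0.27,0,0],"gripper":-1},{"translation":[0.0003,0,0],"angular":[-0.36,0,0],"gripper":-1},{"translation":[0.0003,0,0],"angular":[-0.45,0,0],"gripper":-1},{"translation":[0.0003,0,0],"angular":[-0.54,0,0],"gripper":-1}]'

```text
clock: 43.38
tool_pos: [463.6, -26.5, 131.9]
ee_rot: [[0.004, 0.843, 0.538], [-0.001, 0.538, -0.843], [-1.0, 0.003, 0.003]]
ft_force: [0.4, 2.3, 12.0]
opening: 13.0
```

```bash
python3 - <<'E'
from h import *
s=st();print(s['wrist_torque'])
E
```

```text
t 43.38 tcp [463.6 -26.5 131.9] az 32.57 xax [ 0.004 -0.001 -1.   ] F [ 0.4  2.3 12. ] op 13.0 q [-0.31  0.05  1.97  0.    1.12 -0.88]
[ 0.39195493  0.05140059 -0.02850382]
```

drive_tool --motion '[{"translation":[0,0,0],"angular":[-0.09,0,0],"gripper":-1},{"translation":[0,0,0],"angular":[-0.18,0,0],"gripper":-1},{"translation":[0,0,0],"angular":[-0.27,0,0],"gripper":-1},{"translation":[0,0,0],"angular":[-0.36,0,0],"gripper":-1},{"translation":[0,0,0],"angular":[-0.45,0,0],"gripper":-1},{"translation":[0,0,0],"angular":[-0.54,0,0],"gripper":-1},{"translation":[0,0,0],"angular":[-0.63,0,0],"gripper":-1},{"translation":[0,0,0],"angular":[-0.72,0,0],"gripper":-1},{"translation":[0,0,0],"angular":[-0.81,0,0],"gripper":-1},{"translation":[0,0,0],"angular":[-0.9,0,0],"gripper":-1},{"translation":[0,0,0],"angular":[-0.98,0,0],"gripper":-1},{"translation":[0,0,0],"angular":[-1.03,0,0],"gripper":-1},{"translation":[0,0,0],"angular":[-1.03,0,0],"gripper":-1},{"translation":[0,0,0],"angular":[-1.03,0,0],"gripper":-1}]'

```text
clock: 44.55
tool_pos: [463.6, -26.6, 131.9]
ee_rot: [[0.004, -0.024, 1.0], [-0.001, 1.0, 0.024], [-1.0, -0.001, 0.004]]
ft_force: [0.9, 1.5, 12.1]
opening: 13.0
```

```bash
python3 - <<'E'
from h import *
s=st();print(s['wrist_torque'])
E
```

```text
t 44.55 tcp [463.6 -26.6 131.9] az 91.37 xax [ 0.004 -0.001 -1.   ] F [ 0.9  1.5 12.1] op 13.0 q [-0.31  0.05  1.97  0.    1.12 -1.91]
[0.2987353  0.12633093 0.07449561]
```

drive_tool --motion '[{"translation":[-0.002,0.0005,-0.0005],"angular":[0,0,0],"gripper":-1},{"translation":[-0.004,0.001,-0.001],"angular":[0,0,0],"gripper":-1},{"translation":[-0.006,0.001,-0.001],"angular":[0,0,0],"gripper":-1},{"translation":[-0.008,0.001,-0.001],"angular":[0,0,0],"gripper":-1},{"translation":[-0.01,0.001,-0.001],"angular":[0,0,0],"gripper":-1},{"translation":[-0.01,0.001,-0.001],"angular":[0,0,0],"gripper":-1}]'

```text
clock: 45.05
tool_pos: [463.0, -26.3, 141.8]
ee_rot: [[0.006, -0.023, 1.0], [-0.002, 1.0, 0.023], [-1.0, -0.002, 0.005]]
ft_force: [3.5, -1.5, 6.2]
opening: 12.7
```

```bash
python3 - <<'E'
from h import *
s=st();print(s['wrist_torque'])
E
```

```text
t 45.05 tcp [463.  -26.3 141.8] az 91.34 xax [ 0.006 -0.002 -1.   ] F [ 3.5 -1.5  6.2] op 12.7 q [-0.31  0.03  1.97 -0.    1.14 -1.91]
[-0.29039024 -0.50282057 -0.04911148]
```

drive_tool --motion '[{"translation":[-0.001,0,0],"angular":[0,0,0],"gripper":-1},{"translation":[-0.002,0,0],"angular":[0,0,0],"gripper":-1},{"translation":[-0.002,0,0],"angular":[0,0,0],"gripper":-1}]'

```text
clock: 45.3
tool_pos: [462.7, -26.2, 142.3]
ee_rot: [[0.005, -0.023, 1.0], [-0.002, 1.0, 0.023], [-1.0, -0.002, 0.005]]
ft_force: [8.0, -2.9, -4.6]
opening: 12.8
```

Caught: the cap stopped rising and pulls back. Let go and lift away.

drive_tool --motion '[{"translation":[0.001,0,0],"angular":[0,0,0],"gripper":-1},{"translation":[0.001,0,0],"angular":[0,0,0],"gripper":0},{"translation":[0.001,0,0],"angular":[0,0,0],"gripper":0},{"translation":[0.001,0,0],"angular":[0,0,0],"gripper":0},{"translation":[0.001,0,0],"angular":[0,0,0],"gripper":0},{"translation":[0.001,0,0],"angular":[0,0,0],"gripper":0},{"translation":[-0.03,0,0],"angular":[0,0,0],"gripper":0},{"translation":[-0.07,0,0],"angular":[0,0,0],"gripper":0},{"translation":[-0.11,0,0],"angular":[0,0,0],"gripper":0},{"translation":[-0.11,0,-0.04],"angular":[0,0,0],"gripper":0},{"translation":[-0.11,0.04,-0.08],"angular":[0,0,0],"gripper":0},{"translation":[-0.11,0.08,-0.1],"angular":[0,0,0],"gripper":0},{"translation":[-0.11,0.12,-0.1],"angular":[0,0,0],"gripper":0},{"translation":[-0.11,0.16,-0.1],"angular":[0,0,0],"gripper":0},{"translation":[-0.11,0.2,-0.1],"angular":[0,0,0],"gripper":0},{"translation":[-0.11,0.24,-0.1],"angular":[0,0,0],"gripper":0},{"translation":[-0.11,0.24,-0.1],"angular":[0,0,0],"gripper":0}]'

```text
clock: 46.72
tool_pos: [353.3, 217.4, 251.9]
ee_rot: [[-0.001, -0.029, 1.0], [0.003, 1.0, 0.029], [-1.0, 0.003, -0.001]]
ft_force: [-0.2, -0.1, -0.1]
opening: 42.5
```

```bash
python3 - <<'E'
from h import *
st()
c=manip.capture('side');cv2.imwrite('pics/s40.png',cv2.resize(c['img'][150:330,220:400,::-1],None,fx=4,fy=3.2))
w=cloud(c)
m=(abs(w[...,1]-80)<20)&(w[...,0]>530)&(w[...,0]<675)&(w[...,2]>70)&(w[...,2]<130)
print('lid',np.polyfit(w[m][:,0]-600,w[m][:,2],1))
c=manip.capture('top');cv2.imwrite('pics/t40.png',c['img'][:,:,::-1]);w=cloud(c);Z=w[...,2];v,u=np.mgrid[0:480,0:640]
roi=(u>270)&(u<330)&(v>210)&(v<280)
rect(roi&(Z>160)&(Z<190),w,173.5,c,"wing"); rect(roi&(Z>128)&(Z<200),w,137.5,c,"cup")
rect((u>240)&(u<350)&(v>155)&(v<240)&(abs(Z-93)<7),w,93,c,"lid")
E
```

```text
t 46.72 tcp [353.3 217.4 251.9] az 91.66 xax [-0.001  0.003 -1.   ] F [-0.2 -0.1 -0.1] op 42.5 q [ 0.26 -0.22  1.96  0.    1.4  -1.34]
lid [9.45267181e-04 9.28651539e+01]
wing ctr 460.6 -25.9 size 57.3 13.8 ang 3.37 z 173.6 px [295. 246.]
cup ctr 462.3 -25.9 size 82.6 80.4 ang 62.41 z 138.5 px [296. 248.]
cup ctr 527.0 -24.0 size 10.1 117.6 ang 1.25 z 135.2 px [295. 222.]
lid ctr 595.6 -24.2 size 200.3 259.3 ang 0.04 z 93.5 px [296. 199.]
```

View pics/t40.png

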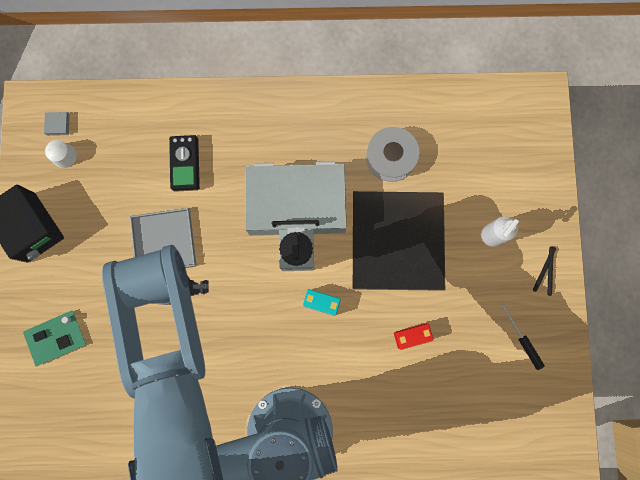

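View pics/s40.png

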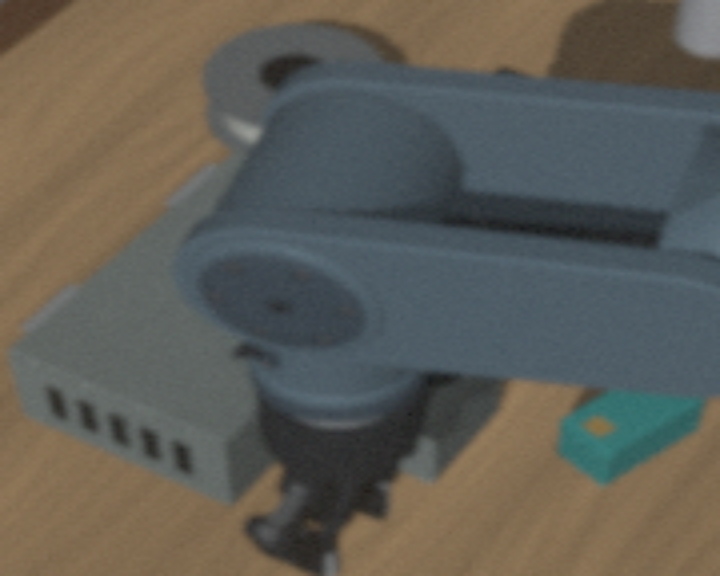

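```bash
python3 -c "
from plant import manip
print(manip.sign_off())"
```

```text
the job is handed in; nothing more can be done
None
```

The battery case is loaded, shut and locked again, and the job was handed in at about 47 s of the 210 s allowed.

- **Cap off:** I pressed it down about 10 mm (about 13 N), turned it 90° and stood it upright in the tray.
- **Lid open:** I swung the lid up to about 1.74 rad, its stop.
- **Packs:** Only two packs were on the mat, and both now stand upright on the case floor. One was knocked from about (568, -351) to (584, -313) during the run; I measured it again before gripping it.
- **Lid shut:** I lowered it slowly by the handle. The last press to close it read about 29 N up and 25 N sideways at the wrist.
- **Cap on:** I pressed it to its stop, turned it back 90° and let it rise. It stopped at its catch, and the wrist reading changed from about +6 N to −5 N on a small pull.

**Last checks:**
- The lid is flat at z ≈ 93 mm.
- The wing top is at 173.6 mm, against 173.9 mm when locked at the start, and 173.5 mm from the sizes given.
- The wing lies front to back. Its outline read 3.4° from the world x axis against about 1.4° for the case; the gripper was at 91.3° (1.3° for the wing) when it let go.
- The mat is empty, the gripper is clear of everything, and the other things I could see were not moved.
- The last side view of the lock was hidden by the arm, so the cap's final state rests on the top view and the forces.

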